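# Find the ripe kiwi by feel and serve it in the egg cup

## Robot

A 6-joint arm with a two-finger parallel gripper is mounted at the origin on the work surface. World frame = base frame: x ahead of the robot, y to its left, z up, the work surface at z = 0. Lengths are in mm, angles in rad, forces in N, time in s.
With the tool pointing down it reaches from about 300 to 850 mm from the base axis. Payload 5.4 kg.
Tool frame: the origin (TCP) lies on the mounting face of the last link; the fingertips stand 173 mm ahead of it and the grasp point (between the pads) lies 155 mm ahead of it (manip.tips_ahead is the distance from the TCP to the fingertips, in mm); x points along the fingers, y is the direction in which the jaws open and shut, and the axes are right-handed (so a half turn about x gives the same grasp; the last joint's range is limited). The gripper opens to 85 mm and grips with 20 to 120 N. Pads are 22 mm wide; open, the fingers measure 114 mm over their backs; the gripper's body (76 mm by 85 mm) begins 54 mm behind the grasp point. The pads swing forward as they close: fully open they stand 13 mm farther back than shut.
Start: joints at [-1.389, 0.158, 1.597, -0, 1.386, -0.21], TCP at [219.541, -531.422, 404.699] pointing down, gripper open.
Joint ranges: [-2.91, 2.91], [-0.94, 2.29], [0.18, 2.7], [-1.29, 4.43], [0.17, 2.64], [-3, 3]. Speed limits (rad/s): [2.57, 2.57, 3.14, 3.14, 3.14, 3.14].

## Interface

Orientations are given as a unit quaternion [w, x, y, z].
In Python, from workcell import sensors, viewer, manip gives the robot as it stands.
- The arm moves only by the tool carry_out, never from a script. Its arguments are lists of equal length, an entry for each row: "xyz": the shift along the tool's x, y, z in mm, a list of three; "dr": the turn, a rotation vector about the tool's x, y, z in degrees, a list of three. In form: {"xyz": [[x, y, z], ...], "dr": [[wx, wy, wz], ...]}. A call has 1 to 10 rows; each row is the pose to reach, as a shift and turn from the pose measured when the call began, along the tool's axes at that moment; what a row does not reach only later rows make up. A row lasts 1/12 s, in which the tool goes at most 41.7 mm and 7.16 degrees, less where a joint would pass 70% of its speed; a pose out of reach is approached as far as the arm can. A call with a gripper value outside its range is refused whole. "fingers" is the finger opening in mm, from 0 to 85.4, set as the call begins (left out, the last holds). The fingers move at their own pace and stop on an object; "newtons" is the grip in N (left out, the last holds). Time passes only in rows, so rows that repeat a pose let the fingers close. It gives the time, the measured TCP pose, the force and the opening at its end, in the units of the state.
- sensors.observe(): the state, without advancing time (a new reading comes with each control period).
- viewer.read_camera(name): name is "scene" or "top"; returns a dict with "img" (384x512x3 uint8, red, green, blue), "intrinsics" (3x3 intrinsics, pixels), "R" (3x3) and "t" (3): a world point X has camera coordinates R X + t. Camera axes: x right, y down, z forward; pixel columns grow to the right and rows downward; lengths in mm; the calibration is good to about 2 mm. A picture is of the moment at which its call begins. There is no depth.
- manip.finish_job(): hands the job in, once; it reports no verdict.
Trained networks look in the newest picture that a camera, given by its name, has taken for a name from the list of things; names that differ only in an ending like _2 or _b are one class to them, and where a whole thing is asked for, a point or a joint stands for the part that bears it (a point fixed in the world has none). Each returns a list of dicts, best first, with "conf" (0 to 1); they miss things now and then, are a little off and sometimes report something else, mostly with a low value. They report only what shows in the picture. A call takes as long as a camera call. They do not tell look-alikes from the thing itself.
- viewer.search_frame(camera, label): "point" ([x, y, z] in mm, in world coordinates, good to about 4 mm: the middle of the surface that is visible of it).
- viewer.place_of(camera, label): "point" ([x, y, z] in mm, in world coordinates, good to about 4 mm: a listed point, or the origin of a listed thing).
The state is a dict: "t": time; "q": joint angles; "joint_vel": joint speeds; "joint_torque": joint torques, N m; "tool_pos": TCP position; "eef_rot": TCP orientation; "force": force on the tool from outside, world axes, zero at the start; "torque": the same for the moment, N m; "finger_gap": opening from 0.0 (shut) to 1.0 (fully open).
Only numpy, scipy, OpenCV 4.12 (cv2) and the standard library are available. Lean on these libraries where they do the work, as an engineer would, in place of code of your own. Each camera call takes 0.05 s, during which the arm holds its last target.

## Task

One of the three look-alike kiwis is ripe and gives a little when squeezed, the other two are still hard: find out by squeezing them gently between the fingers. Set the ripe one down gently, upright in the egg cup, without bruising it, put the two hard ones away in the lunch box drawer without throwing them in, and push the drawer fully shut. Leave the other things on the tray where they are.

Things in the scene. Friction and masses are not known exactly. Their poses are not given: they have to be found in the camera images.
- near_cup (a point): Centre of the kiwi that stands at the start in the cup nearest the robot. All three kiwis look alike: brown barrels with blunt ends, 45 mm thick, 60 mm tall, about 70 g, upright, underside 4 mm above the high chair tray, this point 30 mm above it. The point is fixed to the pulp tray and stays when the kiwi is taken. Axes as the fruit tray. A hard kiwi stops the fingers at 43 to 45 mm.
- middle_cup (a point): Centre of the kiwi that stands at the start in the cup in the middle. All three kiwis look alike: brown barrels with blunt ends, 45 mm thick, 60 mm tall, about 70 g, upright, underside 4 mm above the high chair tray, this point 30 mm above it. The point is fixed to the pulp tray and stays when the kiwi is taken. Axes as the fruit tray. A hard kiwi stops the fingers at 43 to 45 mm.
- far_cup (a point): Centre of the kiwi that stands at the start in the cup farthest from the robot. All three kiwis look alike: brown barrels with blunt ends, 45 mm thick, 60 mm tall, about 70 g, upright, underside 4 mm above the high chair tray, this point 30 mm above it. The point is fixed to the pulp tray and stays when the kiwi is taken. Axes as the fruit tray. A hard kiwi stops the fingers at 43 to 45 mm.
- fruit_tray: Grey moulded-pulp fruit tray, fixed, with a kiwi in each of its three round cups (49 mm outer diameter, 14 mm high, 60 mm apart); the rules call the kiwis ripe_kiwi, hard_kiwi_a and hard_kiwi_b, and which is where is for the fingers to find. Origin under the middle cup on the high chair tray; x runs along the row, so the fingers have free room on its +y and -y sides.
- egg_cup: Ceramic egg cup, white bowl on a blue foot, loose, 120 g, 51 mm tall, 53 mm across the rim; the ripe kiwi goes here. Origin at the centre of its foot, z up. The ripe kiwi gives all round: each side goes in about 1 mm for every 2 to 4 N on a finger, up to 9 mm. More than 15 N on a finger, or 20 N into the cup, bruises it.
- egg_cup_seat (a point): Centre of the inner floor of the egg cup, 35 mm above its foot. The bowl is 16 mm deep, its mouth 46 mm wide. A seated kiwi has its underside here, its centre 30 mm above, its lowest 16 mm inside the bowl: when it is let go, the fingertips must be at least 18 mm above the fruit's underside.
- drawer (a joint): How far the drawer of the lunch box stands open, m: 0 shut, 0.125 at its outer stop. It slides without a spring and takes about 2 N to push.
- lunch_box: Green and cream two-tier lunch box, fixed, 170 x 170 mm and 100 mm tall: a closed lidded tier above, a drawer below that opens towards its -x side. Origin under the centre of the box; the front face of the box is 85 mm from it towards -x.
- drawer_lip (a point): Middle of the outer edge of the pull lip on the drawer front, where it can be pushed. The lip is 70 mm wide along y, 8 mm high (its centre 62 mm above the high chair tray) and stands 15.5 mm out from the 70 mm high drawer front. Axes as the lunch box: pushing along +x shuts the drawer.
- drawer_bay_left (a point): On the drawer floor (7 mm above the high chair tray), in the left (+y) of the two bays of the drawer, 55 mm behind the drawer front and 38 mm from the middle: a place for one kiwi. A bay is 73 mm wide between an 18 mm high side wall and an 18 mm high divider.
- drawer_bay_right (a point): The same for the right (-y) bay.
- drawer_floor (a point): Centre of the drawer floor, which measures 155 mm along x and 153 mm along y in all; axes as the lunch box. A kiwi standing or lying in the drawer passes under the box (opening 65 mm above this floor).
- straw_cup_mid (a point): Stainless steel straw cup, 71 mm wide, 110 mm tall and 150 mm with its straw, not needed; this point is 50 mm above its foot.
- spoon_mid (a point): Pale pink silicone spoon, 140 mm long, lying flat, not needed; this point is near its middle.
- snack_bowl: Blue-grey bowl, 92 mm wide, 42 mm tall, not needed; origin at the centre of its foot.
- teether: Wooden teething ring lying flat, 64 mm wide, 12 mm thick, not needed; origin at the centre of its underside.
Not all that is in view belongs to the job. What is shaped like the egg_cup but red or turquoise is not meant.

How it is judged (in metres and radians):
At the end, for the whole second after the job is handed in: The ripe kiwi stands in the egg cup (within 10 mm of its centre, down in the bowl, within 20 degrees of upright, at rest), the egg cup stands upright on the tray, both hard kiwis lie or stand in the drawer, and the drawer is shut to within 5 mm (horizontal distance between ripe_kiwi_mid and egg_cup_seat below 0.01 m and z of ripe_kiwi_mid in the frame of egg_cup_seat between 0.024 and 0.035 m and angle between ripe_kiwi_mid's own z axis and vertical below 0.35 rad and angle between egg_cup's own z axis and vertical below 0.1 rad and height (world z) of egg_cup below 0.008 m and x of hard_kiwi_a_mid in the frame of drawer_floor between -0.077 and 0.077 m and y of hard_kiwi_a_mid in the frame of drawer_floor between -0.077 and 0.077 m and z of hard_kiwi_a_mid in the frame of drawer_floor between 0.01 and 0.055 m and x of hard_kiwi_b_mid in the frame of drawer_floor between -0.077 and 0.077 m and y of hard_kiwi_b_mid in the frame of drawer_floor between -0.077 and 0.077 m and z of hard_kiwi_b_mid in the frame of drawer_floor between 0.01 and 0.055 m and value of joint drawer below 0.005 m and linear speed of ripe_kiwi below 0.02 m/s); the robot touches nothing.
It fails at once if the ripe kiwi is bruised: squeezed with more than 15 N on a finger, or pressed into the egg cup with more than 20 N (contact force between the fingers and ripe_kiwi above 30 N or contact force between ripe_kiwi and egg_cup above 20 N).
It fails at once if the ripe kiwi is dropped into the egg cup (coming down on it faster than 0.5 m/s) (horizontal distance between ripe_kiwi_mid and egg_cup_seat below 0.02 m and z of ripe_kiwi_mid in the frame of egg_cup_seat below 0.045 m and linear speed of ripe_kiwi above 0.5 m/s).
It fails at once if a hard kiwi is thrown or dropped into the drawer (moving in it faster than 0.6 m/s) ((x of hard_kiwi_a_mid in the frame of drawer_floor between -0.077 and 0.077 m and y of hard_kiwi_a_mid in the frame of drawer_floor between -0.077 and 0.077 m and z of hard_kiwi_a_mid in the frame of drawer_floor below 0.07 m and linear speed of hard_kiwi_a above 0.6 m/s) or (x of hard_kiwi_b_mid in the frame of drawer_floor between -0.077 and 0.077 m and y of hard_kiwi_b_mid in the frame of drawer_floor between -0.077 and 0.077 m and z of hard_kiwi_b_mid in the frame of drawer_floor below 0.07 m and linear speed of hard_kiwi_b above 0.6 m/s)).
It fails at once if the egg cup is tipped over (angle between egg_cup's own z axis and vertical above 0.7 rad).
It fails at once if the straw cup is knocked over, or the straw cup, spoon, bowl or teething ring is pushed away by more than 5 cm (angle between straw_cup_mid's own z axis and vertical above 0.5 rad or distance of any of straw_cup_mid, spoon_mid, snack_bowl, teether from where it was at the start of the episode above 0.05 m).
It also fails if it takes over 67 s, if anything falls off the work surface, if the arm or the gripper's body presses on something with over 40 N, if the wrist force passes 120 N, or if a joint passes its speed limit or range.

## Working session

There is one attempt and no reset: what is moved stays moved. The work goes in short steps, Python scripts to look and compute and a tool call to move; the robot and the scene stay as the last step left them, time stands still between calls to the robot, and variables do not carry over. Pictures are saved under pics/ and viewed, and the job is handed in when it is done.

Besides the shell and the picture viewer there is one more tool, called after "Emit:" in YAML: its name, and indented under it one key for each argument. carry_out: Moves the arm, as the interface text tells. Its arguments: {"type":"object","properties":{"xyz":{"type":"array","items":{"type":"array","items":{"type":"number"}}},"dr":{"type":"array","items":{"type":"array","items":{"type":"number"}}},"fingers":{"type":"number"},"newtons":{"type":"number"}},"required":["xyz","dr"]}

```bash
mkdir -p pics; ls; python3 - <<'E'
from workcell import sensors, viewer, manip
import cv2
s=sensors.observe();print({k:s[k] for k in ('t','tool_pos','eef_rot','finger_gap','force')}, manip.tips_ahead)
for c in('scene','top'):
    d=viewer.read_camera(c);cv2.imwrite(f'pics/{c}0.png',d['img'][:,:,::-1]);print(c,d['intrinsics'],d['R'],d['t'])
    for l in ['near_cup','middle_cup','far_cup','fruit_tray','egg_cup','egg_cup_seat','drawer_lip','lunch_box','drawer_floor','drawer_bay_left','drawer_bay_right','straw_cup_mid','spoon_mid','snack_bowl','teether']:
        try: print(l,[(round(float(r['conf']),2),[round(float(v)) for v in r['point']]) for r in viewer.place_of(c,l)][:4])
        except Exception as e: print(l,e)
print(sensors.observe()['t'])
E
```

```text
pics
{'t': 0.0, 'tool_pos': array([ 219.49256351, -531.15057606,  403.71213333]), 'eef_rot': array([ 0.13697145,  0.69358548,  0.1383121 , -0.69357607]), 'finger_gap': 0.9987915185470686, 'force': array([0.52724384, 0.22984403, 0.46080722])} 173.4
scene [[436.56733127   0.         246.39212726]
 [  0.         436.56733127 199.91846275]
 [  0.           0.           1.        ]] [[-0.56552694  0.8246939   0.00769755]
 [ 0.62421951  0.43411593 -0.64953319]
 [-0.53900769 -0.36252356 -0.76029427]] [ 331.84302066 -296.31882819 1352.64496946]
near_cup [(0.56, [491, -236, 36]), (0.27, [545, -222, 35])]
middle_cup [(0.52, [542, -221, 33])]
far_cup [(0.72, [603, -203, 32]), (0.45, [408, -47, 7]), (0.29, [454, 213, 62])]
fruit_tray [(0.68, [544, -222, 1]), (0.62, [674, 207, 2]), (0.28, [494, -236, 39])]
egg_cup [(0.72, [458, 69, 0]), (0.61, [522, -43, -2]), (0.61, [551, 51, -1]), (0.56, [609, -38, 3])]
egg_cup_seat [(0.98, [553, 46, 29]), (0.92, [458, 69, 35])]
drawer_lip [(0.85, [455, 216, 66]), (0.58, [557, 213, 8])]
lunch_box [(0.97, [670, 208, 4])]
drawer_floor [(0.9, [561, 213, 7])]
drawe
[... 713 characters left out ...]
[(0.65, [601, -203, 38])]
fruit_tray [(0.88, [544, -224, -4]), (0.19, [547, -224, 32])]
egg_cup [(0.77, [459, 71, 0]), (0.63, [611, -34, 3]), (0.54, [521, -40, 0]), (0.52, [549, 50, 1])]
egg_cup_seat [(0.79, [614, -38, 38]), (0.71, [454, 71, 36]), (0.67, [522, -42, 35]), (0.64, [742, -270, 1])]
drawer_lip [(0.86, [459, 215, 64])]
lunch_box [(0.75, [680, 207, 1])]
drawer_floor [(0.93, [558, 210, 7]), (0.2, [406, -49, 8])]
drawer_bay_left [(0.79, [536, 252, 7])]
drawer_bay_right [(0.6, [535, 175, 7]), (0.42, [546, -226, 34])]
straw_cup_mid [(0.68, [737, -33, 50])]
spoon_mid [(0.59, [407, -49, 9])]
snack_bowl [(0.72, [740, -170, -2]), (0.33, [456, 215, 65])]
teether [(0.78, [741, -269, 2])]
1.6
```

View images.

View pics/scene0.png

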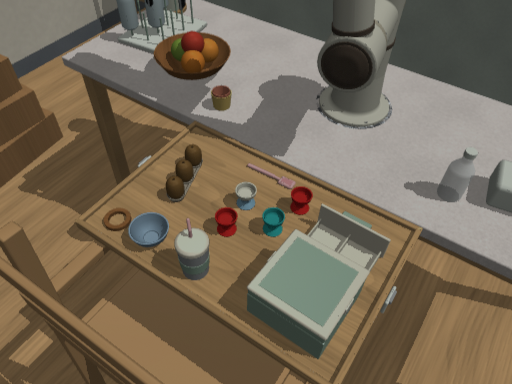

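View pics/top0.png

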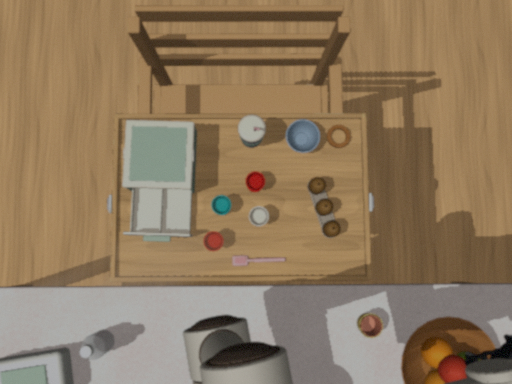

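Four cups are shaped like the egg cup. In the top view they are red (214,241) at about (458,70), turquoise (222,205) at (550,50), red (256,181) at (611,-36), and white with a blue foot (260,216) at about (521,-42). Only the last fits the description. I'll confirm it in an enlarged crop and project the measured points into the pictures.

```bash
cat > h.py <<'E'
import numpy as np, cv2
from workcell import sensors, viewer, manip
from scipy.spatial.transform import Rotation as Ro
def proj(d,P):
    c=d['R']@np.array(P,float)+d['t'];u=d['intrinsics']@c;return u[:2]/u[2]
def ray(d,px,z):
    # world point at height z
    k=np.linalg.inv(d['intrinsics'])@np.array([px[0],px[1],1.]);R=d['R'];o=-R.T@d['t'];v=R.T@k
    return o+v*(z-o[2])/v[2]
def st():
    s=sensors.observe();w,x,y,z=s['eef_rot'];R=Ro.from_quat([x,y,z,w]).as_matrix();return s,np.array(s['tool_pos']),R
E
python3 - <<'E'
from h import *
s,p,R=st();print(R.round(4));print((p+R[:,0]*155).round(1))
pts=dict(nc=(490,-238,34),mc=(543,-223,34),fc=(602,-203,34),seat=(521,-42,51),lip=(457,215,62),bl=(535,251,7),br=(535,175,7))
out=[]
for c,(x0,y0,w,h) in dict(scene=(150,140,240,120),top=(120,110,240,160)).items():
    d=viewer.read_camera(c);im=np.ascontiguousarray(d['img'][:,:,::-1]);k=3
    im=cv2.resize(im[y0:y0+h,x0:x0+w],None,fx=k,fy=k,interpolation=cv2.INTER_CUBIC)
    for n,P in pts.items():
        u=proj(d,P);cv2.drawMarker(im,tuple(int(v) for v in ((u-[x0,y0]+.5)*k)),(0,255,0),0,9,1)
    cv2.imwrite(f'pics/{c}1.png',im)
E
```

```text
[[-0.      0.3818 -0.9242]
 [-0.     -0.9242 -0.3818]
 [-1.      0.      0.    ]]
[ 219.5 -531.4  249.7]
```

View pics/scene1.png

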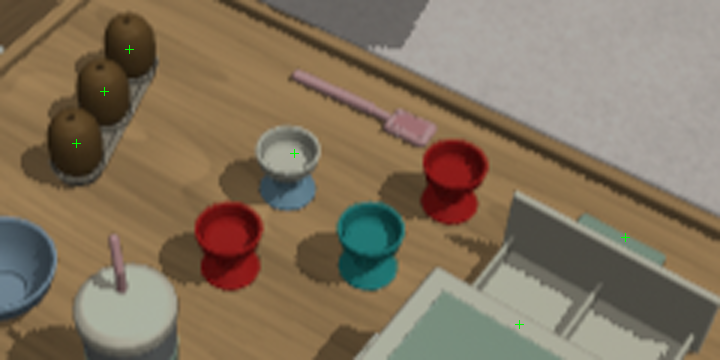

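View pics/top1.png

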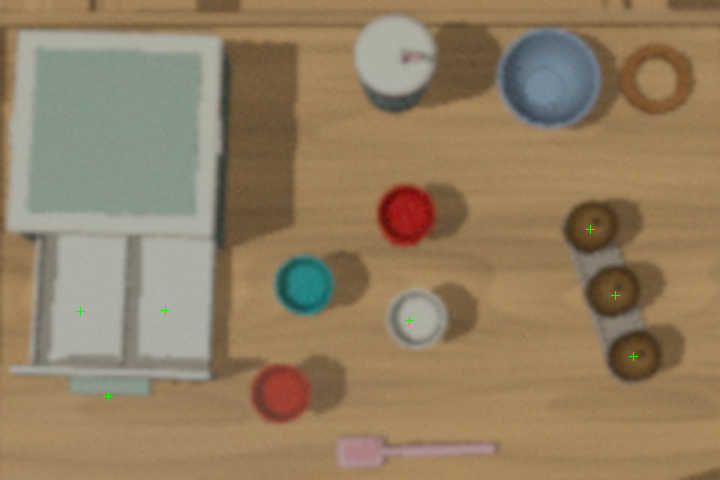

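The crop confirms it: the white bowl on a blue foot is the only one of its kind, at scene crop (288,165) and top crop (416,319). The kiwi marks sit well. The cup rim centre is a few mm off its mark, so I'll refine it and the drawer with rays.

```bash
python3 - <<'E'
from h import *
from scipy.optimize import least_squares
dt=viewer.read_camera('top');ds=viewer.read_camera('scene')
T=lambda u,v:np.array([120+(u+.0)/3-.5+.17,110+v/3-.33]); S=lambda u,v:np.array([150+u/3-.33,140+v/3-.33])
print('rim',ray(dt,T(416,319),51).round(1),ray(ds,S(288,149),51).round(1))
for n,px in dict(near=(634,355),mid=(613,292),far=(591,226)).items(): print(n,ray(dt,T(*px),40).round(1))
print('front panel L,R (z70)',ray(dt,T(10,369),70).round(1),ray(dt,T(212,375),70).round(1))
print('lip L,R (z66)',ray(dt,T(69,392),66).round(1),ray(dt,T(152,394),66).round(1))
print('divider top z25',ray(dt,T(131,357),25).round(1),ray(dt,T(133,240),25).round(1))
print('box lid front z100',ray(dt,T(10,230),100).round(1),ray(dt,T(217,234),100).round(1),'back',ray(dt,T(18,31),100).round(1),ray(dt,T(223,37),100).round(1))
# white mask for cup rim
a=cv2.cvtColor(dt['img'],cv2.COLOR_RGB2HSV)
sub=a[195:235,240:280];m=((sub[...,1]<45)&(sub[...,2]>120)).astype('uint8')
n,l,s,c=cv2.connectedComponentsWithStats(m);i=1+np.argmax(s[1:,4]);print(s[i],c[i]);u=c[i]+[240,195];print(ray(dt,u,51).round(1))
a=cv2.cvtColor(ds['img'],cv2.COLOR_RGB2HSV)
for nm,d in(('top',dt),('scene',ds)):
    m=(cv2.inRange(d['img'],(25,12,0),(110,80,50))>0)
    for P in((488,-239,38),(545,-221,38),(602,-203,38)):
        u=proj(d,P);x,y=u.astype(int)
        a=cv2.cvtColor(d['img'],cv2.COLOR_RGB2HSV)
        w=a[y-14:y+15,x-14:x+15];mm=((w[...,2]<115)&(w[...,1]>120)).astype('uint8')
        n,l,s,c=cv2.connectedComponentsWithStats(mm);i=1+np.argmax(s[1:,4]);print(nm,P,u.round(1),s[i],(c[i]+[x-14,y-14]).round(1))
E
```

```text
rim [522.  -47.8  51. ] [520.4 -48.1  51. ]
near [ 490.1 -237.8   40. ]
mid [ 545.4 -220.8   40. ]
far [ 603.8 -202.8   40. ]
front panel L,R (z70) [480.5 296.7  70. ] [474.2 126.   70. ]
lip L,R (z66) [460.8 247.4  66. ] [458.6 177.1  66. ]
divider top z25 [492.3 202.   25. ] [595.8 201.5  25. ]
box lid front z100 [595.  291.8 100. ] [590.6 119.2 100. ] back [765.2 288.6 100. ] [759.2 115.  100. ]
[ 10  12  19  19 277] [19.09747292 20.63537906]
[523.  -49.8  51. ]
top (488, -239, 38) [331.4 228.9] [  7   5  22  18 242] [333.4 227.6]
top (545, -221, 38) [324.  207.2] [  7   5  22  17 236] [326.1 205.9]
top (602, -203, 38) [316.7 185.8] [  7   6  22  17 254] [318.8 184.3]
scene (488, -239, 38) [192.8 154.2] [  0   4  24  25 405] [190.4 157.2]
scene (545, -221, 38) [184.1 169.7] [  0   0  29  29 522] [184.2 169.1]
scene (602, -203, 38) [174.9 186.3] [  5   0  24  27 435] [176.2 184. ]
```

```bash
cat >> h.py <<'E'
def go(P,yaw=None):
    """shift (tool axes) and turn for tcp target P; yaw= world angle (deg) of jaw axis -z_tool row dir"""
    s,p,R=st();d=R.T@(np.array(P,float)-p)
    z=-R[:,2];cur=np.degrees(np.arctan2(z[1],z[0]))
    print('t',round(s['t'],2),'tcp',p.round(1),'yaw',round(cur,2),'gap',round(s['finger_gap']*85.4,1),'tilt',R[:,0].round(4)[:2])
    print('xyz',d.round(1),'drx',None if yaw is None else round(-(yaw-cur),2))
E
python3 -c "
from h import *
go((489,-238,290),17.4)"
```

```text
t 1.8 tcp [ 219.6 -531.4  404.7] yaw 22.45 gap 85.4 tilt [0.     0.0001]
xyz [ 114.7 -168.3 -361.1] drx 5.05
```

Emit:
carry_out:
  xyz:
    - [115, -168, -361]
    - [115, -168, -361]
    - [115, -168, -361]
    - [115, -168, -361]
    - [115, -168, -361]
    - [115, -168, -361]
    - [115, -168, -361]
    - [115, -168, -361]
    - [115, -168, -361]
    - [115, -168, -361]
  dr:
    - [5, 0, 0]
    - [5, 0, 0]
    - [5, 0, 0]
    - [5, 0, 0]
    - [5, 0, 0]
    - [5, 0, 0]
    - [5, 0, 0]
    - [5, 0, 0]
    - [5, 0, 0]
    - [5, 0, 0]
  fingers: 70
  newtons: 20

```text
t: 2.63
tool_pos: [490.2, -236.4, 289.3]
eef_rot: [0.107, 0.699, 0.107, -0.699]
force: [0.2, -2.0, 0.8]
finger_gap: 0.821
```

```bash
python3 -c "
from h import *
print(manip.tips_ahead)
go((489,-238,196),17.4)"
```

```text
173.4
t 2.63 tcp [ 490.2 -236.4  289.3] yaw 17.47 gap 70.1 tilt [ 0.0004 -0.0002]
xyz [93.3  1.2  1.6] drx 0.07
```

Emit:
carry_out:
  xyz:
    - [35, 1, 1]
    - [70, 1, 2]
    - [93, 1, 2]
    - [93, 1, 2]
    - [93, 1, 2]
  dr:
    - [0, 0, 0]
    - [0, 0, 0]
    - [0, 0, 0]
    - [0, 0, 0]
    - [0, 0, 0]

```text
t: 3.05
tool_pos: [488.3, -237.6, 195.6]
eef_rot: [-0.107, -0.698, -0.108, 0.699]
force: [0.4, -0.2, 1.4]
finger_gap: 0.815
```

```bash
python3 - <<'E'
from h import *
go((489,-238,196),17.4);print(st()[0]['force'])
d=viewer.read_camera('top');cv2.imwrite('pics/top2.png',cv2.resize(d['img'][160:260,260:400,::-1],None,fx=4,fy=4,interpolation=2))
d=viewer.read_camera('scene');cv2.imwrite('pics/scene2.png',cv2.resize(d['img'][90:220,130:270,::-1],None,fx=4,fy=4,interpolation=2))
E
```

```text
t 3.05 tcp [ 488.3 -237.6  195.6] yaw 17.47 gap 69.6 tilt [-0.0018  0.0016]
xyz [-0.4  0.6 -0.6] drx 0.07
[ 0.38026461 -0.19130072  1.41299775]
```

View pics/scene2.png

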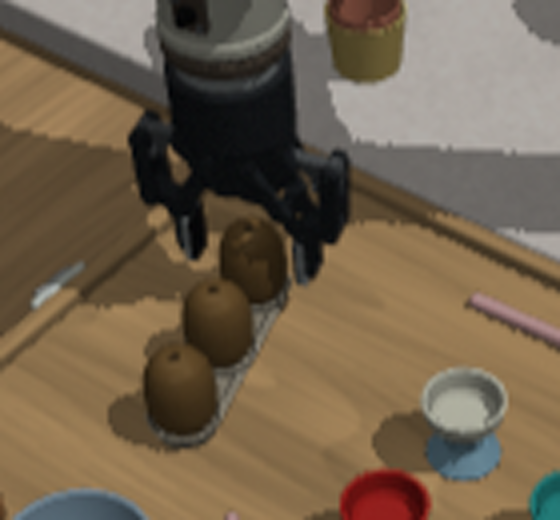

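View pics/top2.png

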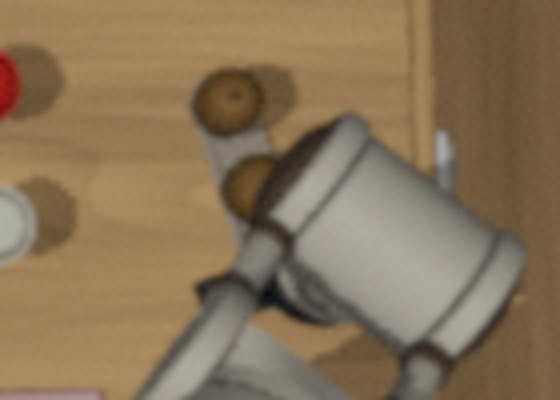

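The fingers straddle the near kiwi (scene crop 255,260), with the tips at about half its height and clear of the cup. Now a squeeze limited by position to 40 mm.

Emit:
carry_out:
  xyz:
    - [0, 0, 0]
    - [0, 0, 0]
    - [0, 0, 0]
    - [0, 0, 0]
    - [0, 0, 0]
    - [0, 0, 0]
  dr:
    - [0, 0, 0]
    - [0, 0, 0]
    - [0, 0, 0]
    - [0, 0, 0]
    - [0, 0, 0]
    - [0, 0, 0]
  fingers: 40
  newtons: 20

```text
t: 3.65
tool_pos: [490.4, -239.7, 200.7]
eef_rot: [0.109, 0.701, 0.105, -0.697]
force: [-0.1, 0.4, 7.0]
finger_gap: 0.516
```

Emit:
carry_out:
  xyz:
    - [0, 0, 0]
    - [0, 0, 0]
  dr:
    - [0, 0, 0]
    - [0, 0, 0]

```text
t: 3.82
tool_pos: [490.9, -240.1, 201.9]
eef_rot: [0.11, 0.702, 0.104, -0.696]
force: [1.6, 0.2, 0.1]
finger_gap: 0.513
```

```bash
python3 - <<'E'
from h import *
go((489,-238,290),17.4);print(st()[0]['force'])
d=viewer.read_camera('scene');cv2.imwrite('pics/scene3.png',cv2.resize(d['img'][110:200,150:250,::-1],None,fx=6,fy=6,interpolation=2))
E
```

```text
t 3.82 tcp [ 490.9 -240.1  201.9] yaw 17.44 gap 43.8 tilt [ 0.0085 -0.0066]
xyz [-88.1  -1.8   0.6] drx 0.04
[1.61495102 0.21959821 0.08804806]
```

View pics/scene3.png

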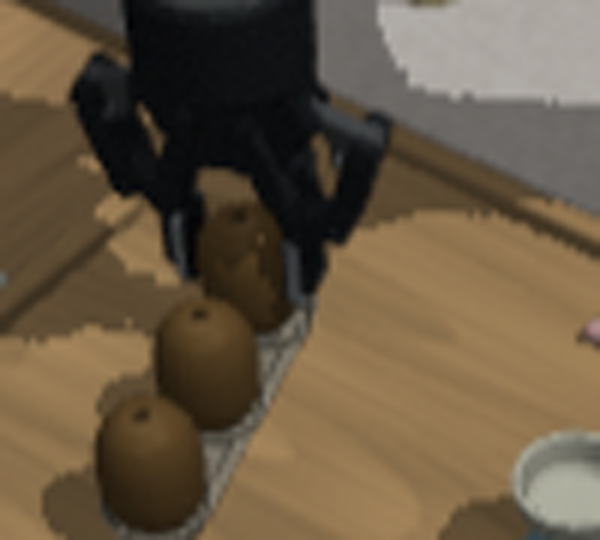

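The opening stopped at 43.8 mm against a 40 mm target, so the near kiwi is hard. I'll grip it more firmly, lift it and carry it to the left bay.

Emit:
carry_out:
  xyz:
    - [0, 0, 0]
    - [0, 0, 0]
    - [-20, 0, 0]
    - [-50, 0, 0]
    - [-85, 0, 0]
    - [-110, 0, 0]
    - [-110, 0, 0]
  dr:
    - [0, 0, 0]
    - [0, 0, 0]
    - [0, 0, 0]
    - [0, 0, 0]
    - [0, 0, 0]
    - [0, 0, 0]
    - [0, 0, 0]
  fingers: 35
  newtons: 40

```text
t: 4.45
tool_pos: [491.5, -240.5, 317.7]
eef_rot: [0.113, 0.704, 0.102, -0.694]
force: [0.5, 0.3, 1.2]
finger_gap: 0.507
```

```bash
python3 - <<'E'
from h import *
go((533,248,310),-2);print(st()[0]['force'])
d=viewer.read_camera('scene');cv2.imwrite('pics/scene4.png',cv2.resize(d['img'][50:200,120:280,::-1],None,fx=4,fy=4,interpolation=2))
E
```

```text
t 4.45 tcp [ 491.5 -240.5  317.7] yaw 17.44 gap 43.3 tilt [ 0.0163 -0.0128]
xyz [   2.1 -453.7 -186. ] drx 19.44
[0.49878738 0.32673088 1.22625317]
```

View pics/scene4.png

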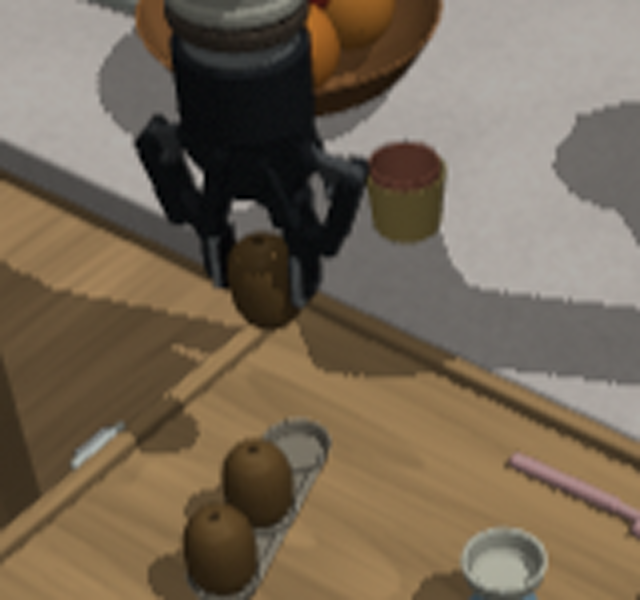

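Near kiwi lifted (scene crop 262,280), and its cup is empty. The tool tilt crept by about 1°, so I'll correct it in transit.

```bash
cat >> h.py <<'E'
def go(P,yaw):
    s,p,R=st();d=R.T@(np.array(P,float)-p);a=np.radians(yaw)
    x=np.array([0,0,-1.]);z=-np.array([np.cos(a),np.sin(a),0]);D=np.stack([x,np.cross(z,x),z],1)
    dr=np.degrees(Ro.from_matrix(R.T@D).as_rotvec())
    print('t',round(s['t'],2),'tcp',p.round(1),'gap',round(s['finger_gap']*85.4,1),'F',np.round(s['force'],1));print('xyz',d.round(1),'dr',dr.round(2))
E
python3 -c "
from h import *
go((533,248,310),-2)"
```

```text
t 4.5 tcp [ 490.7 -240.   314.8] gap 42.8 F [ 0.6 -0.5 -1.2]
xyz [ 3.000e-01 -4.530e+02 -1.865e+02] dr [19.44 -0.66 -0.69]
```

Emit:
carry_out:
  xyz:
    - [0, -20, -8]
    - [0, -60, -25]
    - [0, -98, -40]
    - [0, -136, -56]
    - [0, -174, -72]
    - [0, -212, -87]
    - [0, -250, -103]
    - [0, -288, -118]
    - [0, -326, -134]
    - [0, -364, -150]
  dr:
    - [1, 0, 0]
    - [3, 0, 0]
    - [5, -0.1, -0.1]
    - [7, -0.2, -0.2]
    - [9, -0.3, -0.3]
    - [11, -0.4, -0.4]
    - [13, -0.5, -0.5]
    - [15, -0.6, -0.6]
    - [17, -0.7, -0.7]
    - [19, -0.7, -0.7]

```text
t: 5.33
tool_pos: [523.9, 154.2, 309.3]
eef_rot: [0.01, -0.706, 0.01, 0.708]
force: [-0.2, -0.6, -0.1]
finger_gap: 0.505
```

```bash
python3 -c "
from h import *
go((533,248,300),-2)"
```

```text
t 5.33 tcp [523.9 154.2 309.3] gap 43.1 F [-0.2 -0.6 -0.1]
xyz [  9.3 -94.   -6.5] dr [ 0.34  0.22 -0.01]
```

Emit:
carry_out:
  xyz:
    - [2, -38, -2]
    - [5, -75, -5]
    - [9, -94, -6]
    - [29, -94, -6]
    - [49, -94, -6]
    - [49, -94, -6]
  dr:
    - [0, 0, 0]
    - [0, 0, 0]
    - [0, 0, 0]
    - [0, 0, 0]
    - [0, 0, 0]
    - [0, 0, 0]

```text
t: 5.83
tool_pos: [529.6, 247.9, 253.9]
eef_rot: [0.009, -0.702, 0.011, 0.712]
force: [-1.4, -0.4, -1.3]
finger_gap: 0.51
```

```bash
python3 - <<'E'
from h import *
go((533,248,207),-2)
s,p,R=st()
d=viewer.read_camera('scene');im=np.ascontiguousarray(d['img'][:,:,::-1])
x0,y0,w,h,k=270,110,140,150,4
im=cv2.resize(im[y0:y0+h,x0:x0+w],None,fx=k,fy=k,interpolation=2)
for P in [(p[0],p[1],p[2]-198),(533,248,7),(535,175,7),(p[0],p[1],p[2]-138)]:
    u=proj(d,P);cv2.drawMarker(im,tuple(int(v) for v in ((u-[x0,y0]+.5)*k)),(0,255,0),0,9,1)
cv2.imwrite('pics/scene5.png',im)
E
```

```text
t 5.83 tcp [529.6 247.9 253.9] gap 43.6 F [-1.4 -0.4 -1.3]
xyz [46.9 -0.3 -4.1] dr [ 0.4   0.84 -0.19]
```

View pics/scene5.png

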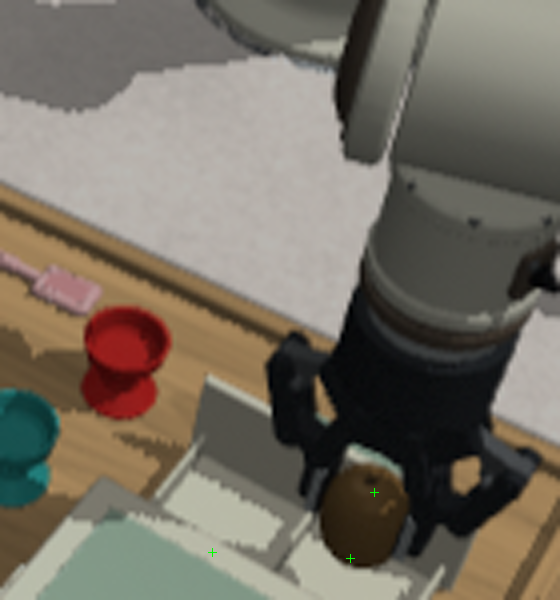

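Emit:
carry_out:
  xyz:
    - [15, 0, -2]
    - [30, 0, -4]
    - [40, 0, -4]
    - [45, 0, -4]
    - [47, 0, -4]
    - [48, 0, -4]
    - [48, 0, -4]
  dr:
    - [0, 0.3, 0]
    - [0, 0.8, 0]
    - [0, 0.8, 0]
    - [0, 0.8, 0]
    - [0, 0.8, 0]
    - [0, 0.8, 0]
    - [0, 0.8, 0]

```text
t: 6.47
tool_pos: [534.2, 247.6, 208.8]
eef_rot: [-0.009, 0.708, -0.011, -0.706]
force: [0.7, 0.7, -0.4]
finger_gap: 0.505
```

```bash
python3 - <<'E'
from h import *
go((533,248,207),-2)
d=viewer.read_camera('scene');im=np.ascontiguousarray(d['img'][:,:,::-1])
x0,y0,w,h,k=270,130,140,150,4
im=cv2.resize(im[y0:y0+h,x0:x0+w],None,fx=k,fy=k,interpolation=2)
cv2.imwrite('pics/scene6.png',im)
E
```

```text
t 6.47 tcp [534.2 247.6 208.8] gap 43.1 F [ 0.7  0.7 -0.4]
xyz [ 1.8 -0.4  1.2] dr [ 0.35 -0.16 -0.12]
```

View pics/scene6.png

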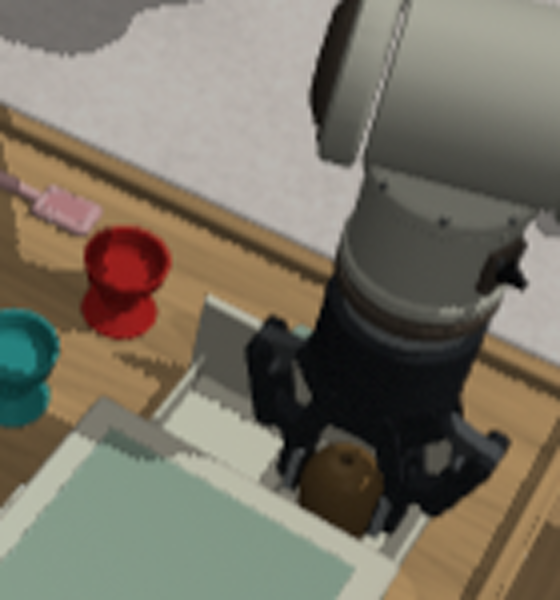

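The kiwi hangs just above the floor of the left bay. I'll lower it until there is contact.

Emit:
carry_out:
  xyz:
    - [1.5, 0, 1]
    - [3, 0, 1]
    - [4.5, 0, 1]
    - [4.5, 0, 1]
  dr:
    - [0, 0, 0]
    - [0, 0, 0]
    - [0, 0, 0]
    - [0, 0, 0]

```text
t: 6.85
tool_pos: [533.2, 247.6, 204.3]
eef_rot: [-0.009, 0.708, -0.011, -0.706]
force: [-0.3, 1.4, -1.3]
finger_gap: 0.503
```

Emit:
carry_out:
  xyz:
    - [1.5, 0, 0]
    - [3, 0, 0]
    - [4.5, 0, 0]
    - [4.5, 0, 0]
  dr:
    - [0, 0, 0]
    - [0, 0, 0]
    - [0, 0, 0]
    - [0, 0, 0]

```text
t: 7.18
tool_pos: [535.6, 247.6, 203.7]
eef_rot: [-0.009, 0.711, -0.011, -0.703]
force: [-1.9, -3.2, 14.9]
finger_gap: 0.504
```

Contact at 15 N. Release.

Emit:
carry_out:
  xyz:
    - [0, 0, 0]
    - [-0.5, 0, 0]
    - [-0.5, 0, 0]
    - [-0.5, 0, 0]
    - [-15, 0, 0]
    - [-45, 0, 0]
    - [-85, 0, 0]
    - [-105, 0, 0]
  dr:
    - [0, 0, 0]
    - [0, 0, 0]
    - [0, 0, 0]
    - [0, 0, 0]
    - [0, 0, 0]
    - [0, 0, 0]
    - [0, 0, 0]
    - [0, 0, 0]
  fingers: 64
  newtons: 20

```text
t: 7.85
tool_pos: [535.2, 248.1, 312.3]
eef_rot: [-0.01, 0.712, -0.01, -0.702]
force: [1.8, -0.3, 1.0]
finger_gap: 0.751
```

```bash
python3 - <<'E'
from h import *
go((546,-221,290),17.4)
d=viewer.read_camera('scene');im=np.ascontiguousarray(d['img'][:,:,::-1])
x0,y0,w,h,k=270,130,140,150,4
im=cv2.resize(im[y0:y0+h,x0:x0+w],None,fx=k,fy=k,interpolation=2)
cv2.imwrite('pics/scene7.png',im)
E
```

```text
t 7.85 tcp [535.2 248.1 312.3] gap 64.1 F [ 1.8 -0.3  1. ]
xyz [ 23.  468.6 -23.7] dr [-19.01  -0.77  -0.18]
```

View pics/scene7.png

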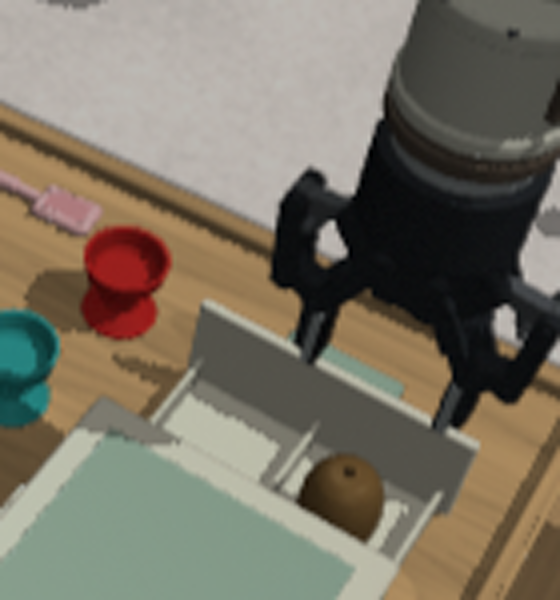

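The first kiwi stands upright in the left bay (crop 342,495). Now the middle kiwi.

Emit:
carry_out:
  xyz:
    - [0, 30, -2]
    - [2, 70, -4]
    - [5, 111, -6]
    - [7, 152, -8]
    - [9, 193, -10]
    - [11, 234, -12]
    - [13, 275, -14]
    - [15, 316, -16]
    - [18, 357, -18]
    - [20, 398, -20]
  dr:
    - [-1, 0, 0]
    - [-3, -0.2, 0]
    - [-5, -0.3, 0]
    - [-7, -0.4, 0]
    - [-9, -0.5, 0]
    - [-11, -0.6, 0]
    - [-13, -0.7, 0]
    - [-15, -0.8, -0.1]
    - [-17, -0.8, -0.2]
    - [-19, -0.8, -0.2]

```text
t: 8.73
tool_pos: [545.0, -151.7, 295.0]
eef_rot: [0.107, 0.701, 0.108, -0.697]
force: [-0.0, -0.0, 0.1]
finger_gap: 0.749
```

```bash
python3 -c "
from h import *
go((546,-221,290),17.4)"
```

```text
t 8.73 tcp [ 545.  -151.7  295. ] gap 63.9 F [-0.  -0.   0.1]
xyz [ 4.8 66.5 19.9] dr [ 0.1  -0.29  0.07]
```

Emit:
carry_out:
  xyz:
    - [2, 33, 10]
    - [4, 60, 19]
    - [5, 66, 20]
    - [5, 66, 20]
    - [30, 66, 20]
    - [60, 66, 20]
    - [85, 66, 20]
    - [95, 66, 20]
    - [95, 66, 20]
  dr:
    - [0, 0, 0]
    - [0, -0.3, 0]
    - [0, -0.3, 0]
    - [0, -0.3, 0]
    - [0, -0.3, 0]
    - [0, -0.3, 0]
    - [0, -0.3, 0]
    - [0, -0.3, 0]
    - [0, -0.3, 0]
  fingers: 70
  newtons: 20

```text
t: 9.48
tool_pos: [544.9, -218.0, 196.6]
eef_rot: [-0.106, -0.697, -0.11, 0.701]
force: [-0.3, 0.4, -0.2]
finger_gap: 0.819
```

```bash
python3 - <<'E'
from h import *
go((546,-221,200),17.4)
d=viewer.read_camera('scene');cv2.imwrite('pics/scene8.png',cv2.resize(d['img'][110:210,140:250,::-1],None,fx=5,fy=5,interpolation=2))
E
```

```text
t 9.48 tcp [ 544.9 -218.   196.6] gap 70.0 F [-0.3  0.4 -0.2]
xyz [-3.5  3.1 -0.2] dr [0.18 0.25 0.4 ]
```

View pics/scene8.png

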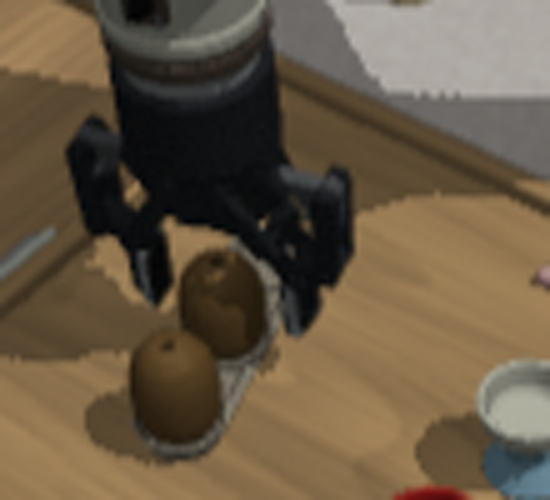

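The fingers straddle the middle kiwi (crop 222,300). I'll trim by 3 mm, then squeeze.

Emit:
carry_out:
  xyz:
    - [-3.5, 3, 0]
    - [-3.5, 3, 0]
  dr:
    - [0, 0.2, 0.4]
    - [0, 0.2, 0.4]

```text
t: 9.7
tool_pos: [548.0, -222.2, 205.0]
eef_rot: [0.11, 0.701, 0.106, -0.697]
force: [-0.8, -0.5, -0.1]
finger_gap: 0.817
```

Emit:
carry_out:
  xyz:
    - [0, 0, 0]
    - [0, 0, 0]
    - [0, 0, 0]
    - [0, 0, 0]
    - [0, 0, 0]
    - [0, 0, 0]
    - [0, 0, 0]
  dr:
    - [0, 0, 0]
    - [0, 0, 0]
    - [0, 0, 0]
    - [0, 0, 0]
    - [0, 0, 0]
    - [0, 0, 0]
    - [0, 0, 0]
  fingers: 40
  newtons: 20

```text
t: 10.28
tool_pos: [548.9, -222.8, 207.1]
eef_rot: [0.111, 0.702, 0.105, -0.696]
force: [-0.1, 1.3, 5.8]
finger_gap: 0.516
```

```bash
python3 -c "
from h import *
go((533,172,310),-2)"
```

```text
t 10.28 tcp [ 548.9 -222.8  207.1] gap 44.1 F [-0.1  1.3  5.8]
xyz [-105.9 -380.1 -104.9] dr [19.6  -0.5  -0.49]
```

It stopped at 44.1 mm, so the middle kiwi is hard too and the far one must be ripe, which I'll check when I grip it. This one goes to the right bay.

Emit:
carry_out:
  xyz:
    - [0, 0, 0]
    - [0, 0, 0]
    - [-20, 0, 0]
    - [-50, 0, 0]
    - [-85, 0, 0]
    - [-105, 0, 0]
    - [-105, 0, 0]
  dr:
    - [0, 0, 0]
    - [0, 0, 0]
    - [0, 0, 0]
    - [0, -0.4, -0.4]
    - [0, -0.4, -0.4]
    - [0, -0.4, -0.4]
    - [0, -0.4, -0.4]
  fingers: 35
  newtons: 40

```text
t: 10.87
tool_pos: [549.3, -223.0, 317.8]
eef_rot: [0.112, 0.702, 0.105, -0.696]
force: [0.6, -0.2, 0.0]
finger_gap: 0.503
```

```bash
python3 -c "
from h import *
go((533,172,310),-2)"
```

```text
t 10.87 tcp [ 549.3 -223.   317.8] gap 42.9 F [ 0.6 -0.2  0. ]
xyz [   4.4 -381.5 -103.8] dr [19.6  -0.46 -0.54]
```

Emit:
carry_out:
  xyz:
    - [0, -20, -5]
    - [0, -55, -15]
    - [0, -94, -26]
    - [0, -133, -36]
    - [1, -172, -47]
    - [1, -211, -58]
    - [1, -250, -68]
    - [2, -289, -79]
    - [2, -328, -89]
    - [3, -360, -98]
  dr:
    - [1, 0, 0]
    - [3, 0, 0]
    - [5, -0.1, -0.1]
    - [7, -0.2, -0.2]
    - [9, -0.3, -0.3]
    - [11, -0.4, -0.4]
    - [13, -0.5, -0.5]
    - [15, -0.5, -0.5]
    - [17, -0.5, -0.5]
    - [19.5, -0.5, -0.5]

```text
t: 11.7
tool_pos: [532.8, 152.3, 310.3]
eef_rot: [0.012, -0.706, 0.012, 0.708]
force: [0.5, 0.1, -0.2]
finger_gap: 0.501
```

```bash
python3 -c "
from h import *
go((533,172,215),-2)"
```

```text
t 11.7 tcp [532.8 152.3 310.3] gap 42.8 F [ 0.5  0.1 -0.2]
xyz [ 95.2 -19.7   0.2] dr [ 0.04  0.16 -0.03]
```

Emit:
carry_out:
  xyz:
    - [0, -12, 0]
    - [0, -19, 0]
    - [0, -19, 0]
    - [20, -19, 0]
    - [45, -19, 0]
    - [65, -19, 0]
    - [80, -19, 0]
    - [90, -19, 0]
    - [90, -19, 0]
  dr:
    - [0, 0, 0]
    - [0, 0, 0]
    - [0, 0, 0]
    - [0, 0, 0]
    - [0, 0, 0]
    - [0, 0, 0]
    - [0, 0, 0]
    - [0, 0, 0]
    - [0, 0, 0]

```text
t: 12.45
tool_pos: [532.2, 169.8, 217.5]
eef_rot: [0.012, -0.704, 0.013, 0.71]
force: [-1.2, -0.9, -1.7]
finger_gap: 0.503
```

```bash
python3 - <<'E'
from h import *
go((533,172,210),-2)
d=viewer.read_camera('scene');im=np.ascontiguousarray(d['img'][:,:,::-1])
x0,y0,w,h,k=270,130,140,150,4
im=cv2.resize(im[y0:y0+h,x0:x0+w],None,fx=k,fy=k,interpolation=2)
cv2.imwrite('pics/scene9.png',im)
E
```

```text
t 12.45 tcp [532.2 169.8 217.5] gap 43.0 F [-1.2 -0.9 -1.7]
xyz [ 7.5 -2.2 -0.8] dr [-0.05  0.45 -0.09]
```

View pics/scene9.png

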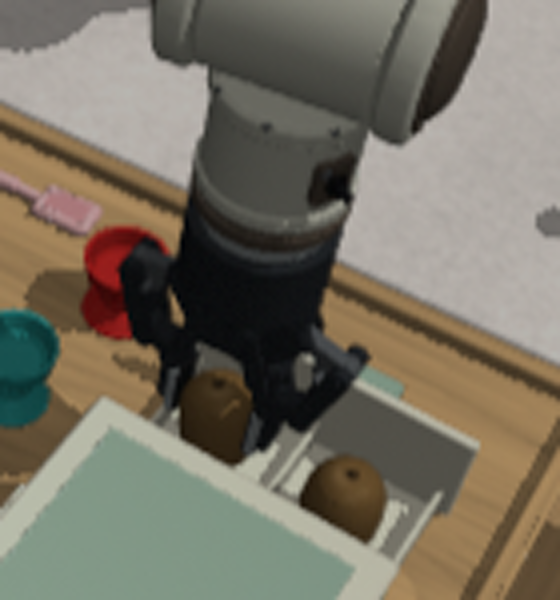

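The second kiwi (crop 215,415) is over the right bay. Lower to contact.

Emit:
carry_out:
  xyz:
    - [2, -1, 0]
    - [4, -2, 0]
    - [6, -2, 0]
    - [8, -2, 0]
    - [8, -2, 0]
  dr:
    - [0, 0.4, 0]
    - [0, 0.4, 0]
    - [0, 0.4, 0]
    - [0, 0.4, 0]
    - [0, 0.4, 0]

```text
t: 12.92
tool_pos: [532.9, 172.2, 211.2]
eef_rot: [-0.012, 0.708, -0.013, -0.706]
force: [0.8, -0.3, -0.6]
finger_gap: 0.501
```

Emit:
carry_out:
  xyz:
    - [1, 0, 0]
    - [2, 0, 0]
    - [3, 0, 0]
  dr:
    - [0, 0, 0]
    - [0, 0, 0]
    - [0, 0, 0]

```text
t: 13.17
tool_pos: [534.0, 172.3, 210.1]
eef_rot: [-0.012, 0.709, -0.013, -0.705]
force: [-1.6, -0.9, 12.4]
finger_gap: 0.499
```

Contact at 12 N. Release and rise.

Emit:
carry_out:
  xyz:
    - [0, 0, 0]
    - [-0.5, 0, 0]
    - [-0.5, 0, 0]
    - [-0.5, 0, 0]
    - [-15, 0, 0]
    - [-45, 0, 0]
    - [-85, 0, 0]
    - [-105, 0, 0]
    - [-105, 0, 0]
  dr:
    - [0, 0, 0]
    - [0, 0, 0]
    - [0, 0, 0]
    - [0, 0, 0]
    - [0, 0, 0]
    - [0, 0, 0]
    - [0, 0, 0]
    - [0, 0, 0]
    - [0, 0, 0]
  fingers: 64
  newtons: 20

```text
t: 13.92
tool_pos: [535.4, 172.7, 321.0]
eef_rot: [-0.012, 0.712, -0.012, -0.702]
force: [1.0, -0.1, 0.2]
finger_gap: 0.754
```

```bash
python3 - <<'E'
from h import *
go((603,-203,300),17.4)
d=viewer.read_camera('scene');im=np.ascontiguousarray(d['img'][:,:,::-1])
x0,y0,w,h,k=270,130,140,150,4
im=cv2.resize(im[y0:y0+h,x0:x0+w],None,fx=k,fy=k,interpolation=2)
cv2.imwrite('pics/scene10.png',im)
E
```

```text
t 13.92 tcp [535.4 172.7 321. ] gap 64.4 F [ 1.  -0.1  0.2]
xyz [ 22.2 373.1 -80.3] dr [-19.39  -0.88  -0.13]
```

View pics/scene10.png

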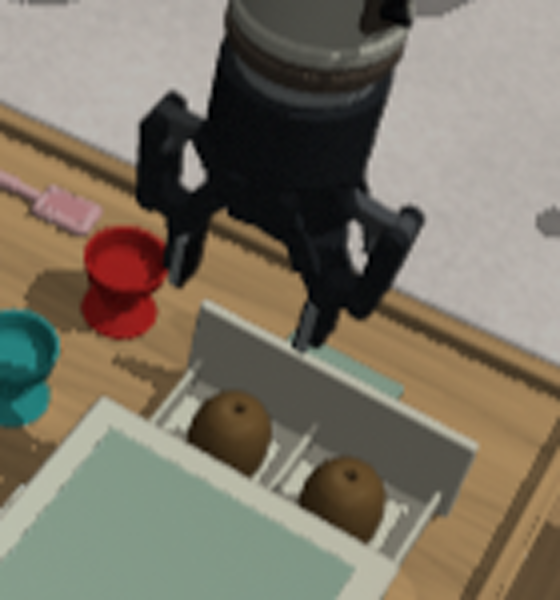

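Both hard kiwis stand in the drawer (crop 230,435 and 342,495). I'm near the drawer, so I'll shut it now with closed fingers in front of the lip.

```bash
python3 -c "
from h import *
go((425,212,310),-2)
go((425,212,222),-2)"
```

```text
t 13.97 tcp [534.5 172.6 318. ] gap 64.1 F [ 0.3  0.4 -0.5]
xyz [  6.8 -35.6 110.9] dr [ 0.01 -0.63 -0.02]
t 13.97 tcp [534.5 172.6 318. ] gap 64.1 F [ 0.3  0.4 -0.5]
xyz [ 94.8 -35.6 111.8] dr [ 0.01 -0.63 -0.02]
```

Emit:
carry_out:
  xyz:
    - [2, -12, 38]
    - [4, -24, 76]
    - [7, -36, 111]
    - [7, -36, 111]
    - [30, -36, 112]
    - [60, -36, 112]
    - [90, -36, 112]
    - [95, -36, 112]
    - [95, -36, 112]
  dr:
    - [0, -0.6, 0]
    - [0, -0.6, 0]
    - [0, -0.6, 0]
    - [0, -0.6, 0]
    - [0, -0.6, 0]
    - [0, -0.6, 0]
    - [0, -0.6, 0]
    - [0, -0.6, 0]
    - [0, -0.6, 0]
  fingers: 0

```text
t: 14.72
tool_pos: [423.1, 211.9, 218.7]
eef_rot: [0.012, -0.704, 0.013, 0.71]
force: [-0.2, -0.6, 0.2]
finger_gap: -0.004
```

```bash
python3 - <<'E'
from h import *
go((563,207,222),-2)
d=viewer.read_camera('scene');im=np.ascontiguousarray(d['img'][:,:,::-1])
x0,y0,w,h,k=270,110,140,150,4
im=cv2.resize(im[y0:y0+h,x0:x0+w],None,fx=k,fy=k,interpolation=2)
cv2.imwrite('pics/scene11.png',im)
E
```

```text
t 14.72 tcp [423.1 211.9 218.7] gap -0.4 F [-0.2 -0.6  0.2]
xyz [-4.3e+00  1.0e-01 -1.4e+02] dr [ 0.    0.41 -0.13]
```

View pics/scene11.png

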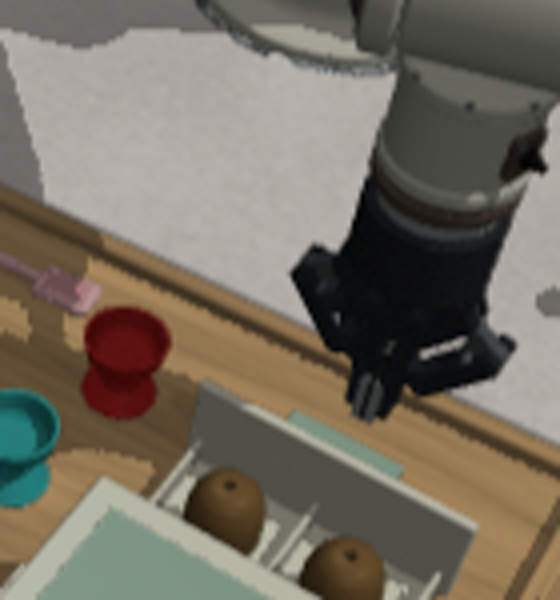

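The closed fingers stand in front of the lip. Push gently.

Emit:
carry_out:
  xyz:
    - [-4, 0, -10]
    - [-4, 0, -20]
    - [-4, 0, -26]
    - [-4, 0, -31]
    - [-4, 0, -37]
    - [-4, 0, -45]
    - [-4, 0, -54]
    - [-4, 0, -64]
    - [-4, 0, -74]
    - [-4, 0, -84]
  dr:
    - [0, 0, 0]
    - [0, 0, 0]
    - [0, 0, 0]
    - [0, 0, 0]
    - [0, 0, 0]
    - [0, 0, 0]
    - [0, 0, 0]
    - [0, 0, 0]
    - [0, 0, 0]
    - [0, 0, 0]

```text
t: 15.6
tool_pos: [509.2, 209.2, 224.5]
eef_rot: [0.012, -0.706, 0.013, 0.708]
force: [-1.4, 0.9, 1.5]
finger_gap: -0.001
```

Emit:
carry_out:
  xyz:
    - [0, 0, -6]
    - [0, 0, -14]
    - [0, 0, -22]
    - [0, 0, -30]
    - [0, 0, -38]
    - [0, 0, -45]
    - [0, 0, -50]
    - [0, 0, -50]
  dr:
    - [0, 0, 0]
    - [0, 0, 0]
    - [0, 0, 0]
    - [0, 0, 0]
    - [0, 0, 0]
    - [0, 0, 0]
    - [0, 0, 0]
    - [0, 0, 0]

```text
t: 16.27
tool_pos: [558.9, 207.5, 224.0]
eef_rot: [0.012, -0.704, 0.013, 0.71]
force: [-6.2, -0.7, 5.3]
finger_gap: 0.0
```

```bash
python3 - <<'E'
from h import *
go((563,207,222),-2)
d=viewer.read_camera('scene');im=np.ascontiguousarray(d['img'][:,:,::-1])
x0,y0,w,h,k=230,130,160,150,4
im=cv2.resize(im[y0:y0+h,x0:x0+w],None,fx=k,fy=k,interpolation=2)
cv2.imwrite('pics/scene12.png',im)
E
```

```text
t 16.27 tcp [558.9 207.5 224. ] gap 0.0 F [-6.2 -0.7  5.3]
xyz [ 2.   0.4 -4.2] dr [-0.    0.46 -0.09]
```

View pics/scene12.png

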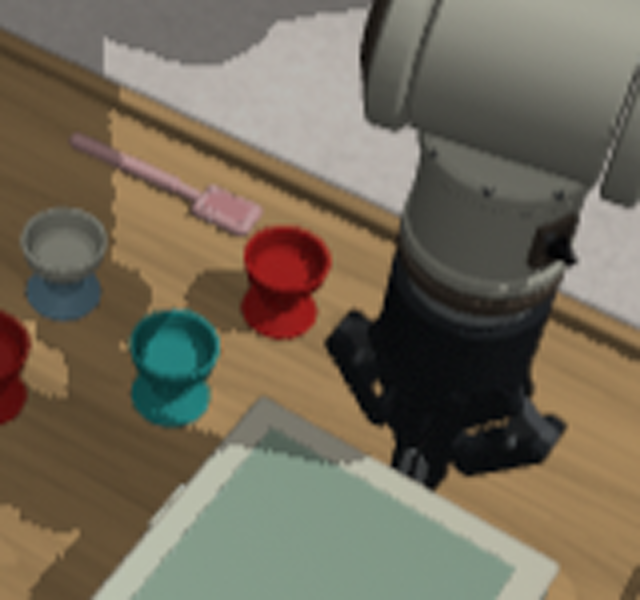

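Emit:
carry_out:
  xyz:
    - [0, 0, -3]
    - [0, 0, -6]
    - [0, 0, -9]
    - [0, 0, -9]
  dr:
    - [0, 0, 0]
    - [0, 0, 0]
    - [0, 0, 0]
    - [0, 0, 0]

```text
t: 16.65
tool_pos: [562.9, 207.9, 223.7]
eef_rot: [0.01, -0.696, 0.013, 0.718]
force: [-35.2, -2.2, 29.4]
finger_gap: 0.004
```

The drawer is against its stop (35 N at the expected x of about 563). Back off and rise, then check.

Emit:
carry_out:
  xyz:
    - [0, 0, 15]
    - [0, 0, 45]
    - [-10, 0, 60]
    - [-50, 0, 60]
    - [-90, 0, 60]
    - [-90, 0, 60]
  dr:
    - [0, 1.0, 0]
    - [0, 1.5, 0]
    - [0, 1.5, 0]
    - [0, 1.5, 0]
    - [0, 1.5, 0]
    - [0, 1.5, 0]
  fingers: 70

```text
t: 17.15
tool_pos: [508.8, 210.9, 324.4]
eef_rot: [-0.011, 0.711, -0.012, -0.703]
force: [1.7, -0.2, 1.6]
finger_gap: 0.816
```

```bash
python3 - <<'E'
from h import *
go((603,-203,305),17.4)
ims=[]
for c in('scene','top'):
    d=viewer.read_camera(c);im=d['img'][:,:,::-1]
    x0,y0,w,h,k=(230,170,200,150,3) if c=='scene' else (110,100,200,150,3)
    cv2.imwrite(f'pics/{c}13.png',cv2.resize(im[y0:y0+h,x0:x0+w],None,fx=k,fy=k,interpolation=2))
    print(viewer.place_of(c,'drawer_lip')[:2])
E
```

```text
t 17.15 tcp [508.8 210.9 324.4] gap 69.7 F [ 1.7 -0.2  1.6]
xyz [  21.2  410.6 -107.6] dr [-19.3   -0.66  -0.18]
[{'point': [520.2, -46.4, 35.1], 'conf': 0.26}]
[{'point': [569.4, 210.9, 61.3], 'conf': 0.53}]
```

View pics/scene13.png

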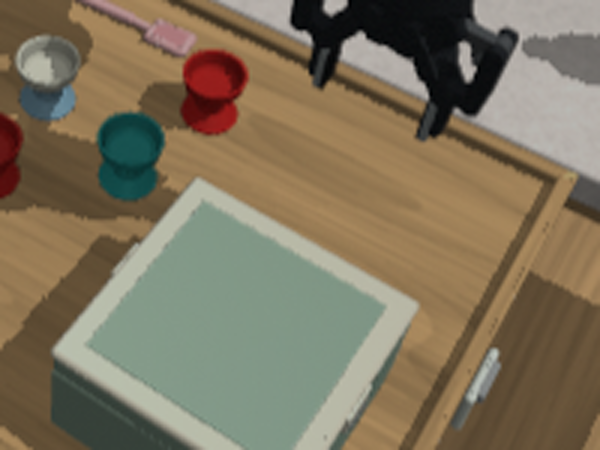

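View pics/top13.png

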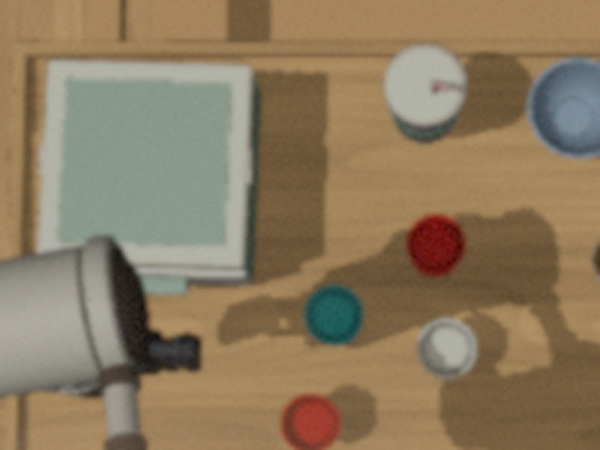

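The drawer looks shut (top crop, lip at 165,284 just in front of the box). I'll verify again later without the arm in view. Now the far kiwi.

Emit:
carry_out:
  xyz:
    - [2, 30, -8]
    - [4, 68, -18]
    - [6, 106, -28]
    - [8, 144, -38]
    - [10, 182, -48]
    - [12, 220, -58]
    - [14, 258, -68]
    - [16, 296, -78]
    - [18, 334, -88]
    - [20, 372, -98]
  dr:
    - [-1, 0, 0]
    - [-3, -0.1, 0]
    - [-5, -0.2, 0]
    - [-7, -0.3, 0]
    - [-9, -0.4, 0]
    - [-11, -0.5, 0]
    - [-13, -0.6, 0]
    - [-15, -0.6, -0.1]
    - [-17, -0.7, -0.2]
    - [-19, -0.7, -0.2]

```text
t: 18.18
tool_pos: [590.5, -166.9, 293.4]
eef_rot: [-0.105, -0.692, -0.106, 0.707]
force: [0.9, 1.8, 0.2]
finger_gap: 0.821
```

```bash
python3 -c "
from h import *
go((603,-203,290),17.4)"
```

```text
t 18.18 tcp [ 590.5 -166.9  293.4] gap 70.1 F [0.9 1.8 0.2]
xyz [ 3.2 38.2 -1.4] dr [-0.25  1.17  0.31]
```

Emit:
carry_out:
  xyz:
    - [2, 20, -1]
    - [3, 38, -1]
    - [3, 38, -1]
    - [3, 38, -1]
  dr:
    - [0, 1, 0]
    - [0, 1.2, 0.3]
    - [0, 1.2, 0.3]
    - [0, 1.2, 0.3]

```text
t: 18.52
tool_pos: [602.0, -203.4, 287.9]
eef_rot: [-0.104, -0.698, -0.106, 0.7]
force: [0.6, 0.8, 0.2]
finger_gap: 0.816
```

```bash
python3 -c "
from h import *
go((603,-203,203),17.4)"
```

```text
t 18.52 tcp [ 602.  -203.4  287.9] gap 69.7 F [0.6 0.8 0.2]
xyz [84.9  0.1 -1.2] dr [-0.34  0.11  0.17]
```

Emit:
carry_out:
  xyz:
    - [20, 0, -1]
    - [45, 0, -1]
    - [70, 0, -1]
    - [82, 0, -1]
    - [85, 0, -1]
    - [85, 0, -1]
    - [85, 0, -1]
  dr:
    - [0, 0, 0]
    - [0, 0, 0]
    - [0, 0, 0]
    - [0, 0, 0]
    - [0, 0, 0]
    - [0, 0, 0]
    - [0, 0, 0]

```text
t: 19.1
tool_pos: [603.3, -202.7, 204.1]
eef_rot: [-0.105, -0.699, -0.106, 0.7]
force: [-0.6, 0.4, 1.1]
finger_gap: 0.825
```

```bash
python3 - <<'E'
from h import *
go((603,-203,203),17.4)
d=viewer.read_camera('scene');cv2.imwrite('pics/scene14.png',cv2.resize(d['img'][110:220,130:250,::-1],None,fx=5,fy=5,interpolation=2))
E
```

```text
t 19.1 tcp [ 603.3 -202.7  204.1] gap 70.4 F [-0.6  0.4  1.1]
xyz [1.1 0.2 0.4] dr [-0.3   0.05  0.11]
```

View pics/scene14.png

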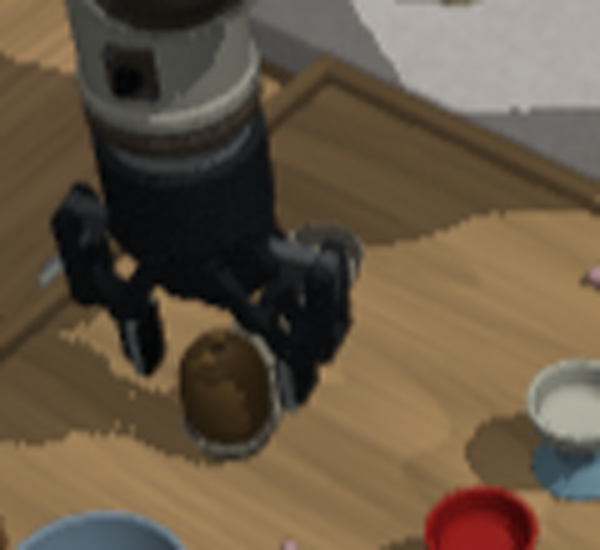

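The far kiwi (crop 228,390) is between the fingers. Close in small steps.

Emit:
carry_out:
  xyz:
    - [0, 0, 0]
    - [0, 0, 0]
    - [0, 0, 0]
    - [0, 0, 0]
    - [0, 0, 0]
  dr:
    - [0, 0, 0]
    - [0, 0, 0]
    - [0, 0, 0]
    - [0, 0, 0]
    - [0, 0, 0]
  fingers: 44
  newtons: 20

```text
t: 19.57
tool_pos: [603.7, -203.0, 205.1]
eef_rot: [0.105, 0.699, 0.105, -0.699]
force: [-0.6, 1.0, 1.3]
finger_gap: 0.513
```

Emit:
carry_out:
  xyz:
    - [0, 0, 0]
    - [0, 0, 0]
    - [0, 0, 0]
  dr:
    - [0, 0, 0]
    - [0, 0, 0]
    - [0, 0, 0]
  fingers: 40

```text
t: 19.82
tool_pos: [603.8, -203.1, 205.4]
eef_rot: [0.105, 0.7, 0.105, -0.699]
force: [0.1, 0.6, 1.8]
finger_gap: 0.468
```

```bash
python3 -c "
from h import *
go((603,-203,300),17.4)"
```

```text
t 19.82 tcp [ 603.8 -203.1  205.4] gap 40.0 F [0.1 0.6 1.8]
xyz [-94.6  -0.4   0.6] dr [-0.32 -0.05  0.02]
```

It gave way to 40.0 mm, so the far kiwi is the ripe one. Lift gently at this position-limited grip.

Emit:
carry_out:
  xyz:
    - [-5, 0, 0]
    - [-15, 0, 0]
    - [-32, 0, 0]
    - [-52, 0, 0]
    - [-72, 0, 0]
    - [-88, 0, 0]
    - [-95, 0, 0]
    - [-95, 0, 0]
  dr:
    - [0, 0, 0]
    - [0, 0, 0]
    - [0, 0, 0]
    - [0, 0, 0]
    - [0, 0, 0]
    - [0, 0, 0]
    - [0, 0, 0]
    - [0, 0, 0]

```text
t: 20.48
tool_pos: [604.3, -203.6, 303.2]
eef_rot: [0.106, 0.701, 0.104, -0.698]
force: [0.7, -0.9, -1.0]
finger_gap: 0.472
```

```bash
python3 - <<'E'
from h import *
go((521.5,-48,300),17.4)
print(viewer.place_of('top','egg_cup_seat')[:4])
d=viewer.read_camera('scene');cv2.imwrite('pics/scene15.png',cv2.resize(d['img'][80:230,110:270,::-1],None,fx=4,fy=4,interpolation=2))
d=viewer.read_camera('top');cv2.imwrite('pics/top15.png',cv2.resize(d['img'][100:250,110:310,::-1],None,fx=4,fy=4,interpolation=2))
a=cv2.cvtColor(d['img'],cv2.COLOR_RGB2HSV)
E
```

```text
t 20.48 tcp [ 604.3 -203.6  303.2] gap 40.3 F [ 0.7 -0.9 -1. ]
xyz [   2.5 -173.    33.5] dr [-0.32 -0.24 -0.18]
[{'point': [609.6, -39.6, 36.7], 'conf': 0.81}, {'point': [454.2, 69.2, 37.3], 'conf': 0.62}, {'point': [522.2, -42.4, 35.6], 'conf': 0.51}]
```

View pics/scene15.png

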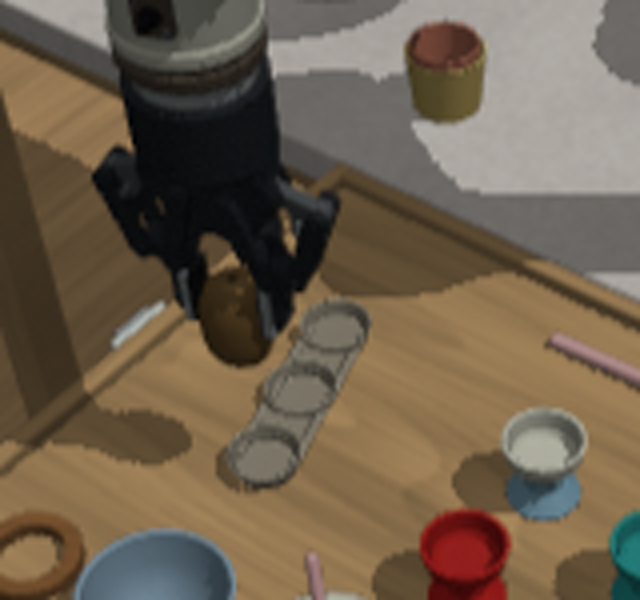

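View pics/top15.png

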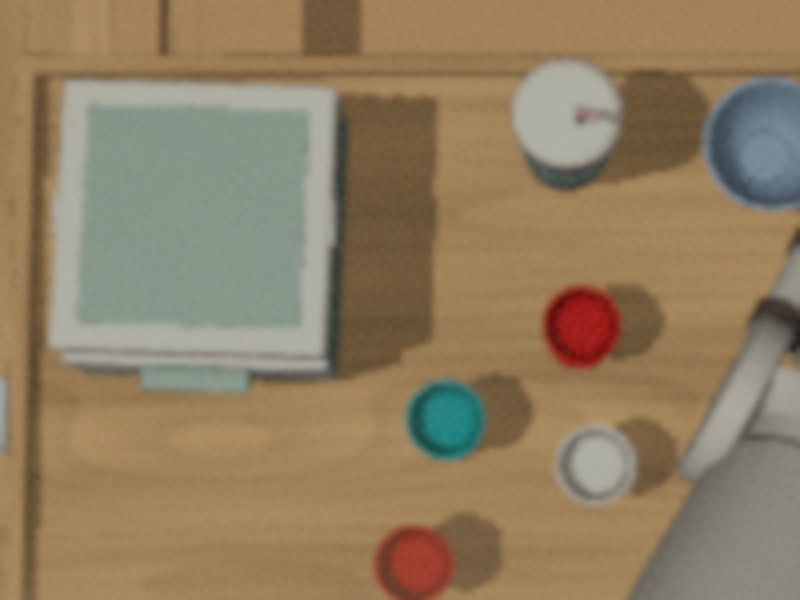

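```bash
python3 - <<'E'
from h import *
dt=viewer.read_camera('top');ds=viewer.read_camera('scene')
print(ray(dt,(110+596/4-.375,100+464/4-.375),51).round(1),ray(ds,(110+543/4-.375,80+442/4-.375),51).round(1))
print('lip edge now',ray(dt,(110+196/4-.375,100+391/4-.375),60).round(1))
# other view: held kiwi bottom predicted
s,p,R=st();print(proj(ds,p-[0,0,201.4]),(proj(ds,p-[0,0,201.4])-[110,80]+.5)*4)
go((521,-48,280),17.4)
E
```

```text
[523.  -48.6  51. ] [522.9 -47.2  51. ]
lip edge now [571.3 209.4  60. ]
[171.64824968 169.71282687] [248.59299872 360.85130748]
t 20.73 tcp [ 603.2 -202.9  298.7] gap 40.0 F [-0.1 -0.2 -0.1]
xyz [  19.1 -172.2   33.1] dr [-0.32  0.06  0.14]
```

The cup rim measures (523,-48) from both cameras. Carry the ripe kiwi over it.

Emit:
carry_out:
  xyz:
    - [1, -10, 2]
    - [2, -30, 6]
    - [4, -55, 11]
    - [6, -80, 16]
    - [8, -105, 21]
    - [10, -130, 26]
    - [12, -152, 30]
    - [14, -166, 31]
    - [15, -172, 31]
    - [15, -172, 31]
  dr:
    - [0, 0, 0]
    - [0, 0, 0]
    - [0, 0, 0]
    - [0, 0, 0]
    - [0, 0, 0]
    - [0, 0, 0]
    - [0, 0, 0]
    - [0, 0, 0]
    - [0, 0, 0]
    - [0, 0, 0]

```text
t: 21.57
tool_pos: [522.7, -46.7, 283.4]
eef_rot: [-0.105, -0.698, -0.106, 0.7]
force: [-0.4, -0.5, -1.0]
finger_gap: 0.47
```

```bash
python3 - <<'E'
from h import *
go((523,-48,270),17.4)
s,p,R=st()
d=viewer.read_camera('scene');im=np.ascontiguousarray(d['img'][:,:,::-1])
x0,y0,w,h,k=190,100,100,120,5
im=cv2.resize(im[y0:y0+h,x0:x0+w],None,fx=k,fy=k,interpolation=2)
b=p+R[:,0]*201.4
for P in [b,b-R[:,0]*60,(523,-48,51)]:
    u=proj(d,P);cv2.drawMarker(im,tuple(int(v) for v in ((u-[x0,y0]+.5)*k)),(0,255,0),0,9,1)
# outline of kiwi predicted: bottom/top circles radius ~16, mid radius 22.5
for hh,r in((30,22.5),(0,16),(60,16)):
    pts=[ (proj(d,b+[r*np.cos(t),r*np.sin(t),hh])-[x0,y0]+.5)*k for t in np.linspace(0,6.28,40)]
    cv2.polylines(im,[np.int32(pts)],True,(255,255,0),1)
cv2.imwrite('pics/scene16.png',im)
E
```

```text
t 21.57 tcp [522.7 -46.7 283.4] gap 40.1 F [-0.4 -0.5 -1. ]
xyz [13.4  1.4  0.1] dr [-0.24  0.12  0.18]
```

View pics/scene16.png

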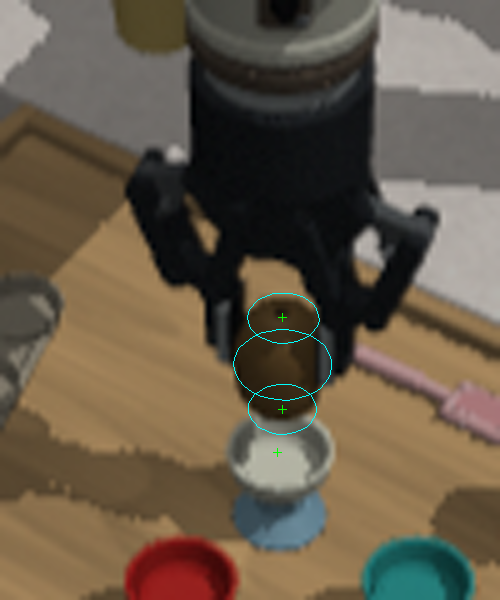

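The kiwi (crop 283,365) is right above the white cup (rim centre 281,455). Lower it to just above the rim and check again.

Emit:
carry_out:
  xyz:
    - [6, 0, 0]
    - [13, 1, 0]
    - [20, 1, 0]
    - [25, 1, 0]
    - [28, 1, 0]
    - [28, 1, 0]
  dr:
    - [0, 0, 0]
    - [0, 0, 0]
    - [0, 0, 0]
    - [0, 0, 0]
    - [0, 0, 0]
    - [0, 0, 0]

```text
t: 22.12
tool_pos: [523.1, -48.6, 254.6]
eef_rot: [-0.104, -0.698, -0.106, 0.701]
force: [0.7, 0.4, -0.9]
finger_gap: 0.471
```

```bash
python3 - <<'E'
from h import *
go((523,-48,240),17.4)
s,p,R=st()
d=viewer.read_camera('scene');im=np.ascontiguousarray(d['img'][:,:,::-1])
x0,y0,w,h,k=210,130,70,90,6
im=cv2.resize(im[y0:y0+h,x0:x0+w],None,fx=k,fy=k,interpolation=2)
cv2.imwrite('pics/scene17.png',im)
d=viewer.read_camera('top');im=np.ascontiguousarray(d['img'][:,:,::-1])
x0,y0,w,h,k=210,180,100,90,6
im=cv2.resize(im[y0:y0+h,x0:x0+w],None,fx=k,fy=k,interpolation=2)
cv2.imwrite('pics/top17.png',im)
E
```

```text
t 22.12 tcp [523.1 -48.6 254.6] gap 40.2 F [ 0.7  0.4 -0.9]
xyz [14.6 -0.6 -0.2] dr [-0.31  0.18  0.2 ]
```

View pics/scene17.png

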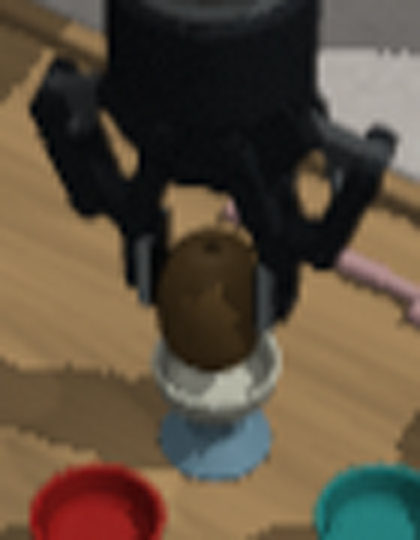

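View pics/top17.png

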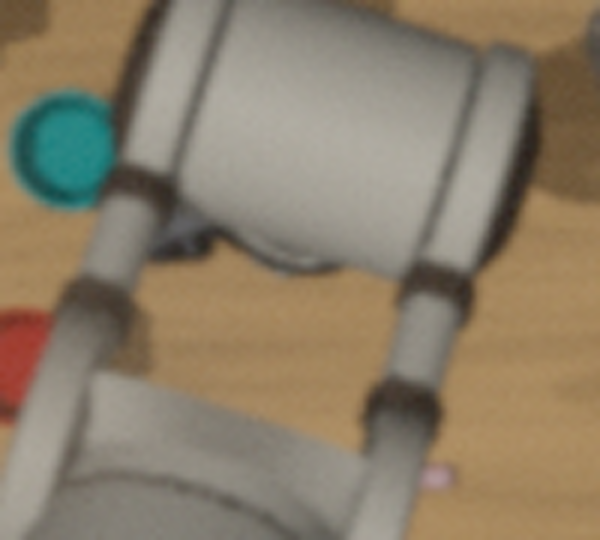

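In this view the kiwi (crop ~208) looks 4 mm left of the rim centre (crop ~219). I'll measure that properly.

```bash
python3 - <<'E'
from h import *
go((523,-48,240),17.4)
s,p,R=st()
d=viewer.read_camera('scene');im=np.ascontiguousarray(d['img'][:,:,::-1])
x0,y0,w,h,k=220,155,52,60,10
im=cv2.resize(im[y0:y0+h,x0:x0+w],None,fx=k,fy=k,interpolation=2)
im=np.clip(im.astype(float)*1.7,0,255).astype('uint8')
b=p+R[:,0]*201.4
for P in [b,b-R[:,0]*30,b-R[:,0]*60,(523,-48,51)]:
    u=proj(d,P);print(u.round(1));cv2.drawMarker(im,tuple(int(v) for v in ((u-[x0,y0]+.5)*k)),(0,255,0),0,12,1)
for r,c,z in((26.5,(523,-48),51),(22.5,b[:2],b[2]+30)):
    pts=[ (proj(d,[c[0]+r*np.cos(t),c[1]+r*np.sin(t),z])-[x0,y0]+.5)*k for t in np.linspace(0,6.28,60)]
    cv2.polylines(im,[np.int32(pts)],True,(255,255,0),1)
cv2.imwrite('pics/scene18.png',im)
E
```

```text
t 22.22 tcp [523.5 -48.6 255.8] gap 40.6 F [-0.1 -0.9 -0.8]
xyz [15.8 -0.7  0.3] dr [-0.29  0.08  0.13]
[245.  189.1]
[245.  180.5]
[245.1 171.6]
[245.1 190. ]
```

View pics/scene18.png

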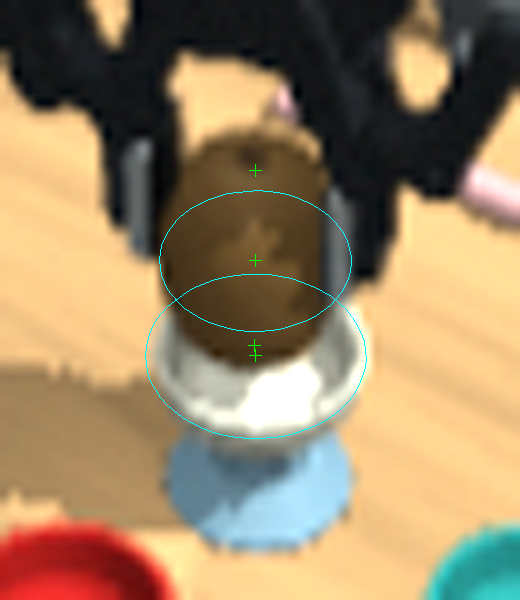

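The kiwi sits about 3.5 mm image-left of the cup centre, and its height or depth is uncertain by a few mm. I'll shift it by that amount along the jaw axis and lower it slowly.

Emit:
carry_out:
  xyz:
    - [0, -2, 0]
    - [0, -3.5, -1]
    - [2, -3.5, -1]
    - [4, -3.5, -1]
    - [6, -3.5, -1]
    - [8, -3.5, -1]
    - [8, -3.5, -1]
  dr:
    - [0, 0, 0]
    - [0, 0, 0]
    - [0, 0, 0]
    - [0, 0, 0]
    - [0, 0, 0]
    - [0, 0, 0]
    - [0, 0, 0]

```text
t: 22.85
tool_pos: [523.3, -44.9, 247.4]
eef_rot: [-0.104, -0.698, -0.106, 0.7]
force: [-0.0, 0.2, -0.6]
finger_gap: 0.468
```

```bash
python3 - <<'E'
from h import *
go((523,-48,240),17.4)
s,p,R=st()
d=viewer.read_camera('scene');im=np.ascontiguousarray(d['img'][:,:,::-1])
x0,y0,w,h,k=220,155,52,60,10
im=cv2.resize(im[y0:y0+h,x0:x0+w],None,fx=k,fy=k,interpolation=2)
im=np.clip(im.astype(float)*1.7,0,255).astype('uint8')
cv2.imwrite('pics/scene19.png',im)
E
```

```text
t 22.85 tcp [523.3 -44.9 247.4] gap 40.0 F [-0.   0.2 -0.6]
xyz [7.4 2.9 1.2] dr [-0.29  0.11  0.14]
```

View pics/scene19.png

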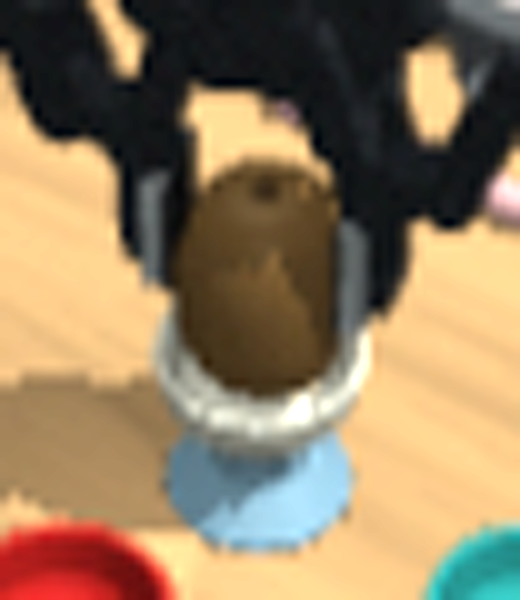

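Kiwi at crop 258, cup at 263, and the bottom is entering the bowl with no contact yet. Continue down slowly.

Emit:
carry_out:
  xyz:
    - [1.5, -0.5, -0.5]
    - [3, -1, -1]
    - [4.5, -1, -1]
    - [6, -1, -1]
    - [6, -1, -1]
  dr:
    - [0, 0, 0]
    - [0, 0, 0]
    - [0, 0, 0]
    - [0, 0, 0]
    - [0, 0, 0]

```text
t: 23.32
tool_pos: [523.8, -43.6, 241.3]
eef_rot: [-0.104, -0.698, -0.106, 0.7]
force: [0.7, 0.1, -0.5]
finger_gap: 0.47
```

Emit:
carry_out:
  xyz:
    - [1, 0, 0]
    - [2, 0, 0]
    - [3, 0, 0]
    - [3, 0, 0]
  dr:
    - [0, 0, 0]
    - [0, 0, 0]
    - [0, 0, 0]
    - [0, 0, 0]

```text
t: 23.65
tool_pos: [523.8, -43.6, 238.1]
eef_rot: [-0.104, -0.698, -0.106, 0.7]
force: [-0.7, -0.6, 0.6]
finger_gap: 0.47
```

Emit:
carry_out:
  xyz:
    - [0.8, 0, 0]
    - [1.6, 0, 0]
    - [2.4, 0, 0]
    - [2.4, 0, 0]
  dr:
    - [0, 0, 0]
    - [0, 0, 0]
    - [0, 0, 0]
    - [0, 0, 0]

```text
t: 23.98
tool_pos: [524.1, -43.9, 236.4]
eef_rot: [-0.105, -0.699, -0.106, 0.7]
force: [-1.7, -1.5, 2.6]
finger_gap: 0.471
```

```bash
python3 - <<'E'
from h import *
go((523,-48,236),17.4)
d=viewer.read_camera('scene');im=np.ascontiguousarray(d['img'][:,:,::-1])
x0,y0,w,h,k=220,155,52,60,10
im=cv2.resize(im[y0:y0+h,x0:x0+w],None,fx=k,fy=k,interpolation=2)
im=np.clip(im.astype(float)*1.7,0,255).astype('uint8')
cv2.imwrite('pics/scene20.png',im)
E
```

```text
t 23.98 tcp [524.1 -43.9 236.4] gap 40.2 F [-1.7 -1.5  2.6]
xyz [0.4 3.6 2.3] dr [-0.28  0.1   0.1 ]
```

View pics/scene20.png

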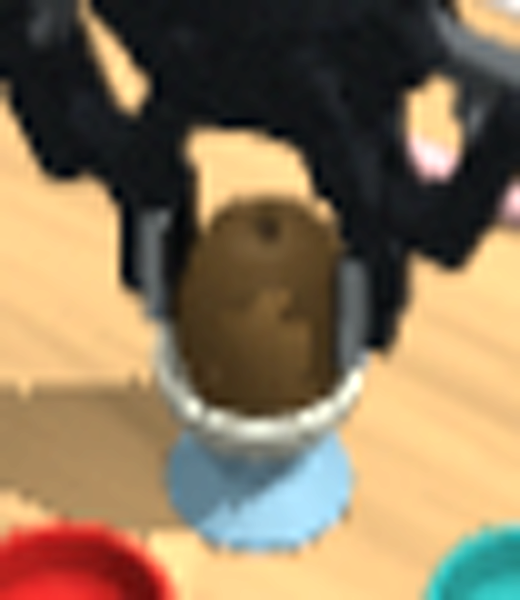

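The kiwi is inside the bowl and light contact has begun. One more mm.

Emit:
carry_out:
  xyz:
    - [0.7, 0, 0]
    - [1.4, 0, 0]
    - [1.4, 0, 0]
  dr:
    - [0, 0, 0]
    - [0, 0, 0]
    - [0, 0, 0]

```text
t: 24.28
tool_pos: [524.5, -44.0, 235.7]
eef_rot: [-0.105, -0.699, -0.106, 0.7]
force: [-2.2, -0.4, 7.2]
finger_gap: 0.473
```

It is seated at 7 N, at the expected height. Open in gentle steps.

Emit:
carry_out:
  xyz:
    - [0, 0, 0]
    - [0, 0, 0]
    - [0, 0, 0]
  dr:
    - [0, 0, 0]
    - [0, 0, 0]
    - [0, 0, 0]
  fingers: 44

```text
t: 24.53
tool_pos: [524.3, -43.9, 235.4]
eef_rot: [-0.105, -0.699, -0.106, 0.7]
force: [0.3, -0.4, 0.3]
finger_gap: 0.519
```

Emit:
carry_out:
  xyz:
    - [0, 0, 0]
    - [0, 0, 0]
    - [0, 0, 0]
    - [0, 0, 0]
  dr:
    - [0, 0, 0]
    - [0, 0, 0]
    - [0, 0, 0]
    - [0, 0, 0]
  fingers: 52

```text
t: 24.87
tool_pos: [524.3, -43.9, 235.3]
eef_rot: [-0.105, -0.699, -0.106, 0.7]
force: [0.4, 0.1, -0.2]
finger_gap: 0.614
```

```bash
python3 - <<'E'
from h import *
go((523,-48,236),17.4)
d=viewer.read_camera('scene');im=np.ascontiguousarray(d['img'][:,:,::-1])
x0,y0,w,h,k=220,155,52,60,10
im=cv2.resize(im[y0:y0+h,x0:x0+w],None,fx=k,fy=k,interpolation=2)
im=np.clip(im.astype(float)*1.7,0,255).astype('uint8')
cv2.imwrite('pics/scene21.png',im)
E
```

```text
t 24.87 tcp [524.3 -43.9 235.3] gap 52.5 F [ 0.4  0.1 -0.2]
xyz [-0.7  3.6  2.5] dr [-0.28  0.08  0.09]
```

View pics/scene21.png

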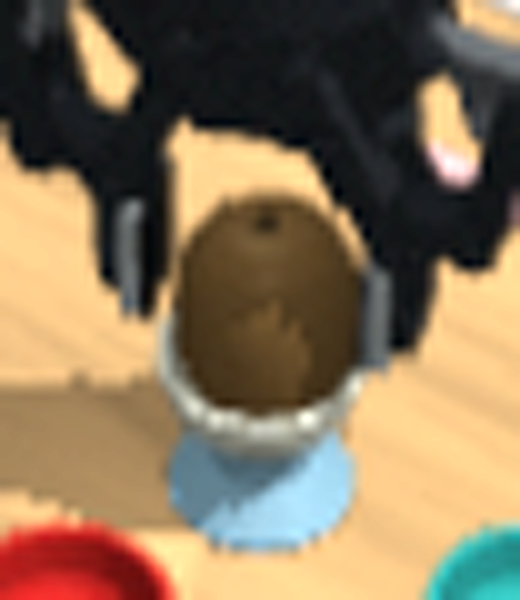

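The kiwi stands upright in the bowl (crop 268,300). Open fully, rise and retreat.

Emit:
carry_out:
  xyz:
    - [0, 1, 0]
    - [0, 1, 0]
    - [0, 1, 0]
    - [-6, 1, 0]
    - [-20, 1, 0]
    - [-45, 1, 0]
    - [-80, 1, 0]
    - [-115, 1, 0]
    - [-130, 1, 0]
  dr:
    - [0, 0, 0]
    - [0, 0, 0]
    - [0, 0, 0]
    - [0, 0, 0]
    - [0, 0, 0]
    - [0, 0, 0]
    - [0, 0, 0]
    - [0, 0, 0]
    - [0, 0, 0]
  fingers: 68

```text
t: 25.67
tool_pos: [525.8, -45.2, 371.1]
eef_rot: [0.106, 0.701, 0.105, -0.697]
force: [0.7, -0.2, -0.1]
finger_gap: 0.797
```

Emit:
carry_out:
  xyz:
    - [0, 30, 20]
    - [0, 60, 40]
    - [0, 90, 60]
    - [0, 120, 80]
    - [0, 150, 100]
    - [0, 180, 120]
    - [0, 200, 130]
    - [0, 200, 130]
  dr:
    - [0, 0, 0]
    - [0, 0, 0]
    - [0, 0, 0]
    - [0, 0, 0]
    - [0, 0, 0]
    - [0, 0, 0]
    - [0, 0, 0]
    - [0, 0, 0]

```text
t: 26.33
tool_pos: [459.3, -278.4, 371.7]
eef_rot: [0.105, 0.701, 0.102, -0.697]
force: [0.4, -0.3, -0.1]
finger_gap: 0.793
```

```bash
python3 - <<'E'
from h import *
go((523,-48,236),17.4)
for c,(x0,y0,w,h) in dict(scene=(100,120,300,220),top=(110,105,260,180)).items():
    d=viewer.read_camera(c);im=np.ascontiguousarray(d['img'][:,:,::-1]);k=2.6
    cv2.imwrite(f'pics/{c}22.png',cv2.resize(im[y0:y0+h,x0:x0+w],None,fx=k,fy=k,interpolation=2))
    x0,y0,w,h=(215,150,60,70) if c=='scene' else (240,190,50,50)
    cv2.imwrite(f'pics/{c}22c.png',cv2.resize(im[y0:y0+h,x0:x0+w],None,fx=8,fy=8,interpolation=2))
    for l in('drawer_lip','egg_cup','lunch_box','straw_cup_mid','spoon_mid','snack_bowl','teether'): print(c,l,[(round(r['conf'],2),np.round(r['point'])) for r in viewer.place_of(c,l)][:4])
E
```

```text
t 26.33 tcp [ 459.3 -278.4  371.7] gap 67.7 F [ 0.4 -0.3 -0.1]
xyz [ 135.3 -202.8 -127.1] dr [-0.54 -0.28 -0.31]
scene drawer_lip []
scene egg_cup [(0.84, array([460.,  65.,  -1.])), (0.82, array([523., -46.,  -4.])), (0.64, array([610., -37.,   1.])), (0.58, array([549.,  53.,  -2.]))]
scene lunch_box [(0.9, array([673., 208.,   1.])), (0.75, array([745., -33.,  51.]))]
scene straw_cup_mid [(0.61, array([741., -32.,  46.]))]
scene spoon_mid [(0.73, array([ 490., -237.,   35.])), (0.7, array([406., -44.,   5.]))]
scene snack_bowl [(0.63, array([ 738., -173.,    2.]))]
scene teether [(0.76, array([ 742., -267.,   -5.]))]
top drawer_lip [(0.91, array([568., 212.,  64.]))]
top egg_cup [(0.86, array([458.,  72.,  -0.])), (0.81, array([550.,  47.,  -0.])), (0.67, array([617., -35.,   0.])), (0.65, array([523., -41.,  -0.]))]
top lunch_box [(0.77, array([680., 204.,   1.]))]
top straw_cup_mid [(0.71, array([741., -30.,  49.]))]
top spoon_mid [(0.86, array([405., -48.,   9.])), (0.59, array([740., -35.,  48.])), (0.41, array([ 544., -227.,   -4.]))]
top snack_bowl [(0.83, array([ 739., -165.,   -2.]))]
top teether [(0.6, array([ 744., -269.,    3.]))]
```

View pics/scene22.png

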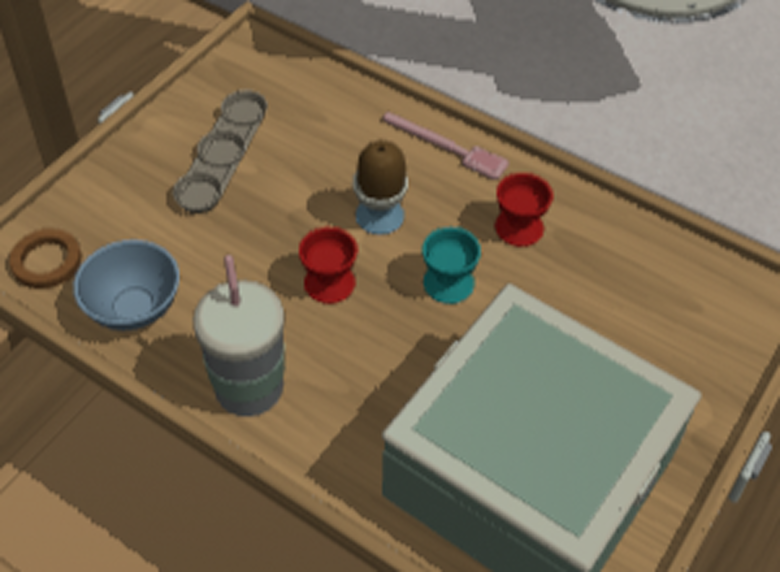

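View pics/top22.png

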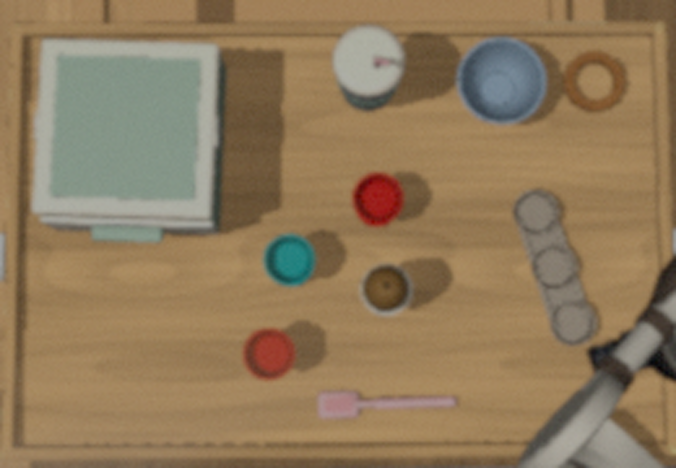

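View pics/scene22c.png

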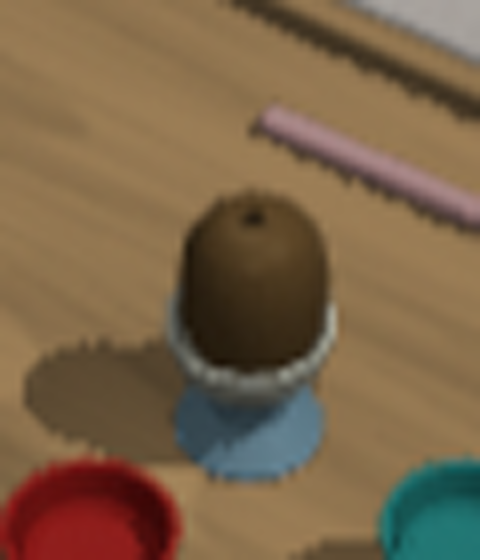

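View pics/top22c.png

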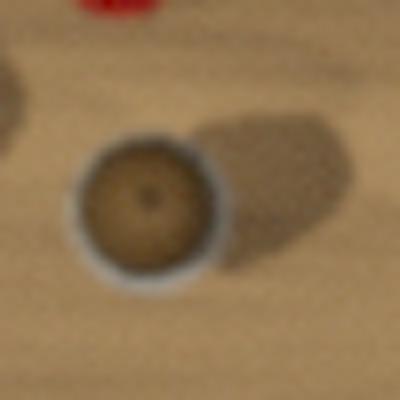

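The ripe kiwi is upright and concentric in the white cup (top crop 150,210), and nothing else has moved. Before handing in I'll check the drawer closely, because the lip at 568–571 leaves a few mm of doubt.

```bash
python3 - <<'E'
from h import *
d=viewer.read_camera('top');im=np.ascontiguousarray(d['img'][:,:,::-1]);x0,y0,w,h,k=118,165,85,40,9
im=cv2.resize(im[y0:y0+h,x0:x0+w],None,fx=k,fy=k,interpolation=2)
im=np.clip(im.astype(float)*1.3,0,255).astype('uint8')
cv2.imwrite('pics/top23.png',im)
# predicted rows at y=208: lid front edge etc.
for nm,P in dict(lip571=(571,208,66),lip576=(576,208,66),box593_100=(593,206,100),box593_70=(593,206,70),panel=(587,206,70)).items(): print(nm,((proj(d,P)-[x0,y0]+.5)*k).round())
E
```

```text
lip571 [371. 294.]
lip576 [372. 277.]
box593_100 [358. 202.]
box593_70 [377. 216.]
panel [377. 237.]
```

View pics/top23.png

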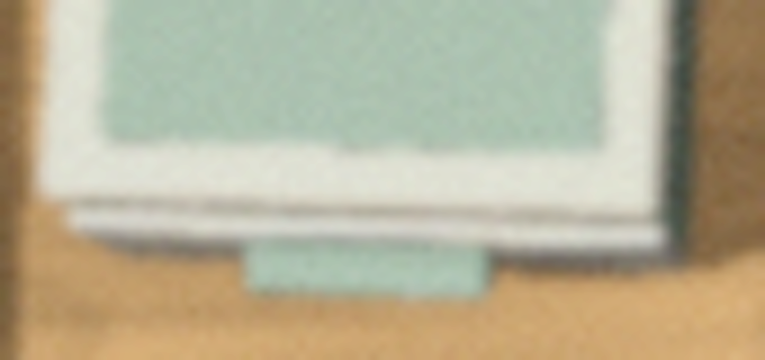

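The strip and lip geometry fit a shut drawer (lip 15.5 mm, panel about 6 mm in front of the box face), but a thin dark line shows at row 206. There is plenty of time, so I'll push once more with the hand slightly higher. Stopping at the same x would confirm the drawer's own stop.

```bash
python3 -c "
from h import *
go((535,209,350),-2)"
```

```text
t 27.18 tcp [ 460.5 -274.6  371. ] gap 68.0 F [ 0.1  0.3 -0.1]
xyz [  20.9 -440.3 -213.5] dr [19.13 -0.32 -0.12]
```

Emit:
carry_out:
  xyz:
    - [1, -25, -12]
    - [3, -62, -30]
    - [5, -99, -48]
    - [7, -136, -66]
    - [9, -173, -84]
    - [11, -210, -102]
    - [13, -247, -120]
    - [15, -284, -138]
    - [17, -321, -156]
    - [18, -355, -172]
  dr:
    - [1, 0, 0]
    - [3, 0, 0]
    - [5, 0, 0]
    - [7, 0, 0]
    - [9, -0.1, 0]
    - [11, -0.2, 0]
    - [13, -0.3, 0]
    - [15, -0.3, 0]
    - [17, -0.3, 0]
    - [19, -0.3, 0]
  fingers: 0

```text
t: 28.02
tool_pos: [520.2, 117.6, 352.8]
eef_rot: [-0.011, 0.707, -0.013, -0.707]
force: [0.1, -1.0, -0.1]
finger_gap: -0.002
```

```bash
python3 -c "
from h import *
go((535,209,340),-2)
go((535,209,228),-2)"
```

```text
t 28.02 tcp [520.2 117.6 352.8] gap -0.2 F [ 0.1 -1.  -0.1]
xyz [ 12.6 -91.8 -11.6] dr [ 0.06 -0.05 -0.1 ]
t 28.02 tcp [520.2 117.6 352.8] gap -0.2 F [ 0.1 -1.  -0.1]
xyz [124.6 -92.  -11.5] dr [ 0.06 -0.05 -0.1 ]
```

Emit:
carry_out:
  xyz:
    - [4, -35, -4]
    - [8, -70, -8]
    - [12, -92, -11]
    - [12, -92, -11]
    - [40, -92, -11]
    - [75, -92, -11]
    - [105, -92, -11]
    - [122, -92, -11]
    - [124, -92, -11]
    - [124, -92, -11]
  dr:
    - [0, 0, 0]
    - [0, 0, 0]
    - [0, 0, 0]
    - [0, 0, 0]
    - [0, 0, 0]
    - [0, 0, 0]
    - [0, 0, 0]
    - [0, 0, 0]
    - [0, 0, 0]
    - [0, 0, 0]

```text
t: 28.85
tool_pos: [534.1, 208.3, 227.8]
eef_rot: [0.011, -0.706, 0.013, 0.708]
force: [-0.3, 0.1, -0.0]
finger_gap: 0.003
```

Emit:
carry_out:
  xyz:
    - [0, 0, -8]
    - [0, 0, -16]
    - [0, 0, -20]
    - [0, 0, -23]
    - [0, 0, -25]
    - [0, 0, -25]
  dr:
    - [0, 0, 0]
    - [0, 0, 0]
    - [0, 0, 0]
    - [0, 0, 0]
    - [0, 0, 0]
    - [0, 0, 0]

```text
t: 29.35
tool_pos: [558.6, 207.6, 228.6]
eef_rot: [0.011, -0.705, 0.013, 0.709]
force: [-8.4, -0.6, 7.6]
finger_gap: -0.002
```

Emit:
carry_out:
  xyz:
    - [0, 0, -2]
    - [0, 0, -4]
    - [0, 0, -4]
  dr:
    - [0, 0, 0]
    - [0, 0, 0]
    - [0, 0, 0]

```text
t: 29.6
tool_pos: [560.5, 207.8, 228.5]
eef_rot: [0.011, -0.701, 0.013, 0.713]
force: [-16.0, -1.4, 11.3]
finger_gap: -0.002
```

Emit:
carry_out:
  xyz:
    - [0, 0, 10]
    - [0, 0, 35]
    - [0, 0, 55]
    - [-40, 0, 60]
    - [-80, 0, 60]
    - [-110, 0, 60]
    - [-110, 0, 60]
  dr:
    - [0, 0, 0]
    - [0, 0, 0]
    - [0, 0, 0]
    - [0, 0, 0]
    - [0, 0, 0]
    - [0, 0, 0]
    - [0, 0, 0]

```text
t: 30.18
tool_pos: [505.1, 210.7, 348.4]
eef_rot: [0.012, -0.706, 0.012, 0.708]
force: [0.7, 0.3, 0.6]
finger_gap: -0.002
```

```bash
python3 - <<'E'
from h import *
go((535,209,350),-2)
d=viewer.read_camera('top');im=np.ascontiguousarray(d['img'][:,:,::-1]);x0,y0,w,h,k=118,130,165,100,4
cv2.imwrite('pics/top24.png',cv2.resize(im[y0:y0+h,x0:x0+w],None,fx=k,fy=k,interpolation=2))
E
```

```text
t 30.18 tcp [505.1 210.7 348.4] gap -0.1 F [0.7 0.3 0.6]
xyz [ -1.6   0.7 -29.9] dr [ 0.08  0.11 -0.05]
```

View pics/top24.png

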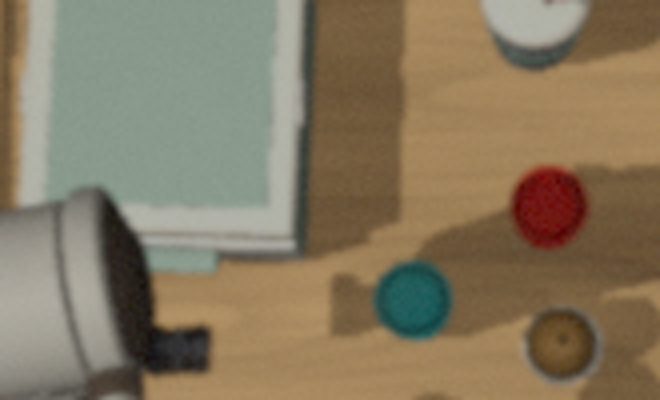

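The force rose at the same x (about 558) as on the first push, so the drawer is on its stop. The kiwi still stands centred in the cup (crop 562,343), and the robot touches nothing. Handing in.

```bash
python3 -c "
from workcell import manip
print(manip.finish_job())"
```

```text
the job is handed in; nothing more can be done
None
```

I finished the job and handed it in at about 30 s of the 67 s allowed. No verdict was reported.

- **Finding the ripe one:** I squeezed each kiwi with the fingers set to 40 mm. The near one stopped them at 43.8 mm and the middle one at 44.1 mm, so both are hard. The far one gave way to 40.0 mm, so it is the ripe one.
- **Hard kiwis:** each was lowered until it touched the floor (12–15 N) and released, one in the left bay and one in the right. The picture taken before closing the drawer showed both standing upright.
- **Ripe kiwi:** it was lowered into the white and blue egg cup, touched down at about 7 N, and was released in small steps. The last close-up pictures show it upright and centred in the cup.
- **Drawer:** I pushed it shut twice, and both times the force rose at the same position, so it is against its stop.
- **Other things:** the networks found the straw cup, spoon, bowl and teething ring within their few mm of error of where they started.

**Checks that disagreed:**
- The camera put the drawer lip at x 568–571 mm, where I expected 574–577 mm from the box centre. I put this down to the thickness of the drawer front and to measurement error, and relied on the two pushes.
- While lowering, the picture showed the ripe kiwi about 3.5 mm off from what the arm's position implied, so I shifted it by that amount before setting it down.

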